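Centre the tube rack on the shaker deck and clamp it

ROBOT

A 7-joint arm with a two-finger parallel gripper is mounted at the origin on the work surface. World frame = base frame: x ahead of the robot, y to its left, z up, the work surface at z = 0. Lengths are in mm, angles in degrees, forces in N, time in s.
With the tool pointing down it reaches from about 425 to 950 mm from the base axis. Payload 4.7 kg.
Tool frame: the origin (TCP) lies on the centre line of the jaws, within the pads' length; the fingertips stand 19 mm ahead of it and the grasp point (between the pads) is the TCP; y points along the fingers, z is the direction in which the jaws open and shut, and the axes are right-handed (so a half turn about y gives the same grasp; the last joint's range is limited). The gripper opens to 85 mm and grips with 20 to 120 N. Pads are 22 mm wide; open, the fingers measure 114 mm over their backs; the gripper's body (76 mm by 85 mm) begins 54 mm behind the grasp point. The pads swing forward as they close: fully open they stand 13 mm farther back than shut.
Start: joints at [-68.52, 26.849, -2.785, 87.806, 1.381, 65.374, -4.715], TCP at [265.18, 620.746, 250.335] pointing down, gripper open.
Joint ranges: [-148.3, 148.3], [-19.14, 114.17], [-79.39, 73.82], [5.75, 140.21], [-59.74, 239.74], [12.07, 113.84], [-152.46, 152.46]. Speed limits (degrees/s): [147.25, 147.25, 180, 180, 180, 180, 180].

INTERFACE

Orientations are given as [roll, pitch, yaw] about the fixed x, y, z axes, in that order (R = Rz(yaw) Ry(pitch) Rx(roll)).
In Python, from workcell import get_state, grab_frame, hand_in, trace, landmark_of gives the robot as it stands. The module is installed in compiled form; this text tells all that it offers.
- The arm moves only by the tool step_arm, never from a script. Its arguments are lists of equal length, an entry for each row: "xyz": the shift along the tool's x, y, z in mm, a list of three; "rot": the turn, a rotation vector about the tool's x, y, z in rad, a list of three; "grip": the opening, from 0 (shut) to 1 (fully open). A call has 1 to 20 rows; each row shifts and turns the pose as measured when the row begins, along the tool's axes as they then stand; what a row does not reach is not made up. A row lasts 1/12 s, in which the tool goes at most 41.7 mm and 7.16 degrees, less where a joint would pass 70% of its speed; a pose out of reach is approached as far as the arm can. A call is refused whole if a number of a shift passes 41.7 or a number of a turn 0.125, either way. A call with a gripper value outside its range is refused whole. The fingers move at their own pace and stop on an object; the grip force is fixed at half the most. Time passes only in rows, so rows that do not move let the fingers close. It gives the time, the measured TCP pose, the force and the opening at its end, in the units of the state.
- get_state(): the state, without advancing time (a new reading comes with each control period).
- grab_frame(name): name is "scene" or "top" or "wrist"; returns a dict with "frame" (420x560x3 uint8, red, green, blue), "intrinsics" (3x3 intrinsics, pixels), "view" (4x4, takes a point from world to camera coordinates). Camera axes: x right, y up, looking along -z (the intrinsics and any distortion apply to the point x, -y, -z); pixel columns grow to the right and rows downward; lengths in mm; the calibration is good to about 2 mm. A picture is of the moment at which its call begins. There is no depth.
- hand_in(): hands the job in, once; it reports no verdict.
Trained networks look in a picture, given as the dict that the camera call returned (one of the last four; its "shot" number tells which), for a name from the list of things; names that differ only in an ending like _2 or _b are one class to them, and where a whole thing is asked for, a point or a joint stands for the part that bears it (a point fixed in the world has none). Each returns a list of dicts, best first, with "p" (0 to 1); they miss things now and then, are a little off and sometimes report something else, mostly with a low value. They report only what shows in the picture. A call takes as long as a camera call.
- trace(picture, query): "mask" (420x560 bool, what is visible of it) and "bbox" ([left, top, width, height] in pixels, round what is visible of it).
- landmark_of(picture, query): "pixel" ([row, column] in pixels: a listed point, or the origin of a listed thing).
The state is a dict: "time_s": time; "qpos": joint angles; "joint_vel": joint speeds; "tau": joint torques, N m; "position": TCP position; "ee_rot": TCP orientation; "contact_force": force on the tool from outside, world axes, zero at the start; "moment": the same for the moment, N m; "finger_gap": finger opening in mm.
Only numpy, scipy, OpenCV 4.12 (cv2) and the standard library are available. Lean on these libraries where they do the work, as an engineer would, in place of code of your own. Each camera call takes 0.05 s, during which the arm holds its last target.

TASK

Set the rack with the red-capped tubes on the shaker's small deck and, keeping it flat, push it firmly but gently home against the end stop and the back fence, so that it sits square and centred with no edge over the deck's edge. Then slide the yellow clamp bar up until it presses snugly on the rack's front, and let go. The deck's carriage is loose and its drive delicate, so feel for the stops instead of ramming, and leave everything else where it stands.

Things in the scene. Friction and masses are not known exactly. Their poses are not given: they have to be found in the camera images.
- red_rack_centre (a point): Centre (half-way up) of the rack with RED-capped tubes: solid white block 60 mm (its x) by 120 mm (its y) by 50 mm high; ten tubes fixed in it stick out of the top to 78 mm above its underside (within 22 mm of the middle in x). 0.3 to 0.55 kg. Origin 25 mm above its underside, z up. Same either way round (half a turn about z does not matter). Starts upright on the bench.
- shaker: White laboratory shaker, fixed: housing 270 (x) x 250 (y) x 64 mm high. Origin on the bench; x towards its back, y to its left, z up. When it is off, the carriage on top (deck, fence, stop, clamp bar) is declutched and coasts along y under less than 1 N, up to 24 mm from buffer to buffer. Where the buffers stand depends on the last stroke setting and is not measured: feel for it.
- deck (a point): Centre of the top of the deck, the small black-topped platform on the carriage: 72 mm in x, 132 mm in y, 104 mm above the bench. x to the back fence, y to the end stop. A rack touching both has its centre 25 mm above this point, long side along y, with 6 mm of deck beyond it all round. Pushing a rack to +y first carries the loose deck along to its buffer; only then does the rack slide up to the stop.
- tray: The loose carriage with all on it. Origin and axes as deck. Rigid along x. A plate 105 x 172 mm lies 6 mm below the deck top; the clamp bar's guide rods run along x at y = +-79 mm, 8 mm thick, tops 8 mm above the deck, from 122 mm ahead of the deck's centre to 47 mm behind it. Its drive is delicate: no push on it over 15 N; set things down softly.
- back_fence (a point): Back fence: two blue uprights, each 22 mm wide, 31 mm high above the deck, centred at y = -47 and +47 mm, front faces at x = +30 mm of the deck frame, 6 mm thick; the 72 mm between them are open for fingers. The point lies midway between them in the plane of the front faces, 15 mm above the deck; axes as the deck's. More than 15 N on it is too much.
- end_stop (a point): End stop: one blue upright plate 40 mm wide, 6 mm thick and 31 mm high above the deck, its face at y = +60 mm of the deck frame. The point is the middle of that face, 15 mm above the deck; axes as the deck's. A firm push home is 4 to 10 N on the stop (besides the rack's friction of 1 to 6 N); more than 15 N is too much.
- clamp (a joint): How far the yellow clamp bar is slid towards the back fence, in m: 0 fully open (bar's rear face at x = -85 mm of the deck frame; starts at 0 to 0.015), 0.055 when it touches a rack that is home. It takes about 3 N to slide and stays where it is left. A snug push is 4 to 10 N on the rack; more than 15 N is too much.
- clamp_tab (a point): Middle of the upright thumb tab of the yellow clamp bar, 36 mm above the deck; the tab is 8 mm thick in x, 34 mm wide in y, its top 18 mm above this point. The bar below it lies across in y (146 mm long, 12 mm in x, rear face 8 mm behind this point, 4 to 20 mm above the deck). Push it from the front or pinch it from above. Axes as the deck's.
- blue_rack: the rack with the blue caps: same rack, same size as the red one; a bystander, leave it alone. Origin at the centre of its underside.
- tip_box: green pipette-tip box with clear lid, 84 x 122 x 71 mm; bystander. Origin at the centre of its underside.
- white_bottle: white plastic bottle, 66 mm wide, 140 mm high; bystander. Origin at the centre of its underside.
- pen_cup: red plastic cup with pens, 72 mm wide, about 140 mm high over the pens; bystander. Origin at the centre of its underside.
- timer: flat grey bench timer 60 x 75 x 22 mm; bystander. Origin at the centre of its underside.

How it is judged:
By the outcome, as a careful person would: the job done as asked, in the order asked, and still so for the second after the job is handed in, with the robot touching nothing.
It also fails if it takes over 67 s, if anything falls off the work surface, if the arm or the gripper's body presses on something with over 40 N, if the wrist force passes 120 N, or if a joint passes its speed limit or range.

## Working session

There is one attempt and no reset: what is moved stays moved. The work goes in short steps, Python scripts to look and compute and a tool call to move; the robot and the scene stay as the last step left them, time stands still between calls to the robot, and variables do not carry over. Pictures are saved under pics/ and viewed, and the job is handed in when it is done.

Besides the shell and the picture viewer there is one more tool, called after "Request:" by a JSON object that holds its "api" and its "payload", one argument or row to a line. step_arm: Moves the arm, as the interface text tells. Its arguments: {"type":"object","properties":{"xyz":{"type":"array"},"rot":{"type":"array"},"grip":{"type":"array"}},"required":["xyz","rot","grip"]}

```bash
mkdir -p pics; cat > h.py <<'E'
import numpy as np, cv2
from workcell import get_state, grab_frame, hand_in, trace, landmark_of
from scipy.spatial.transform import Rotation as R
def ray(f,px):
    K=np.array(f['intrinsics']);V=np.array(f['view']);r,c=px
    d=np.linalg.inv(K)@np.array([c,r,1.]);d=np.array([d[0],-d[1],-d[2]])
    Rm=V[:3,:3];o=-Rm.T@V[:3,3];return o,Rm.T@d
def atz(f,px,z):
    o,d=ray(f,px);return o+d*(z-o[2])/d[2]
def proj(f,p):
    K=np.array(f['intrinsics']);V=np.array(f['view']);q=V[:3,:3]@np.array(p,float)+V[:3,3]
    u=K@np.array([q[0],-q[1],-q[2]]);return u[1]/u[2],u[0]/u[2]
def tri(fs,pxs):
    A=np.zeros((3,3));b=np.zeros(3)
    for f,p in zip(fs,pxs):
        o,d=ray(f,p);d=d/np.linalg.norm(d);M=np.eye(3)-np.outer(d,d);A+=M;b+=M@o
    return np.linalg.solve(A,b)
def save(f,n): cv2.imwrite('pics/'+n+'.png',f['frame'][:,:,::-1])
def st():
    s=get_state();print(s['time_s'],np.round(s['position'],1),np.round(s['ee_rot'],2),np.round(s['contact_force'],1),s['finger_gap'])
    return s
E
python3 - <<'E'
from h import *
st()
F={}
for n in ['scene','top']:
    f=grab_frame(n);save(f,n+'0');F[n]=f
    for q in ['red_rack_centre','deck','back_fence','end_stop','clamp_tab','shaker','blue_rack','tray']:
        print(n,q,[(np.round(x['pixel'],1).tolist(),round(x['p'],2)) for x in landmark_of(f,q)][:3])
    print('view',np.round(f['view'],3).tolist())
for q in ['red_rack_centre','deck','back_fence','end_stop','clamp_tab','shaker']:
    try: print(q,tri([F['scene'],F['top']],[landmark_of(F[n],q)[0]['pixel'] for n in F]).round(1))
    except Exception as e: print(q,e)
print(get_state()['time_s'])
E
```

```text
0.0 [265.3 621.1 250.8] [-89.93   0.   -23.14] [-0.9 -0.4  0.4] 85.68739126174987
scene red_rack_centre [([227.7, 196.6], 0.67)]
scene deck [([263.3, 315.1], 0.85)]
scene back_fence [([268.7, 312.9], 0.62)]
scene end_stop [([263.5, 335.1], 0.57)]
scene clamp_tab [([229.0, 321.7], 0.96)]
scene shaker [([286.8, 316.7], 0.71)]
scene blue_rack [([202.6, 225.9], 0.77)]
scene tray [([264.6, 314.1], 0.97)]
view [[-0.477, 0.879, 0.006, 257.775], [-0.64, -0.352, 0.683, 254.186], [0.603, 0.322, 0.73, -1686.407], [0.0, 0.0, 0.0, 1.0]]
top red_rack_centre [([215.4, 432.1], 0.66), ([177.8, 352.7], 0.6), ([230.9, 356.1], 0.36)]
top deck [([164.1, 226.8], 0.92)]
top back_fence [([157.4, 223.4], 0.87)]
top end_stop [([169.2, 203.0], 0.81), ([190.1, 233.0], 0.32)]
top clamp_tab [([192.5, 235.4], 0.69)]
top shaker [([254.6, 178.4], 0.73), ([176.1, 225.3], 0.69), ([229.5, 146.4], 0.48)]
top blue_rack [([231.6, 358.4], 0.89)]
top tray [([165.7, 227.3], 0.91), ([235.2, 147.5], 0.38), ([169.3, 202.6], 0.17)]
view [[0.006, -1.0, -0.004, -0.09], [0.978, 0.005, 0.207, -543.372], [-0.207, -0.005, 0.978, -1471.398], [0.0, 0.0, 0.0, 1.0]]
red_rack_centre [ 510.1 -419.8 -156. ]
deck [635.4 160.8 116.2]
back_fence [655.1 167.3 120.5]
end_stop [619.  217.1 131. ]
clamp_tab [545.7 133.6 143.6]
shaker [ 460.5  234.7 -149.8]
1.5
```

```bash
python3 - <<'E'
import cv2
for n in ['scene0','top0']:
    i=cv2.imread(f'pics/{n}.png')
    cv2.imwrite(f'pics/{n}_c.png',cv2.resize(i[100:380,100:500],(800,560),interpolation=cv2.INTER_CUBIC))
E
```

```text
(no output)
```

View pics/scene0_c.png

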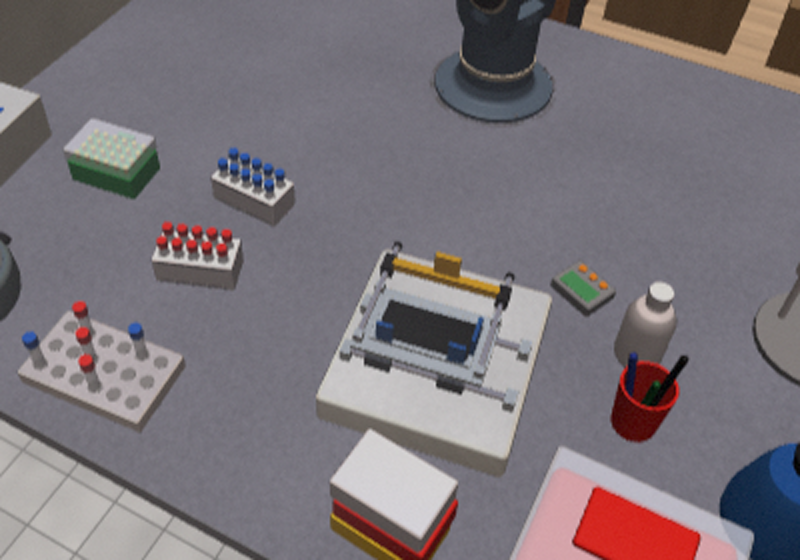

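View pics/top0_c.png

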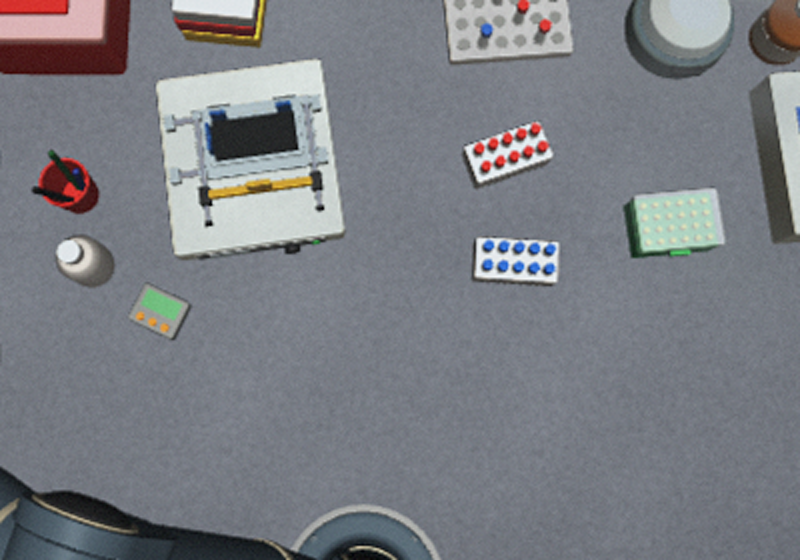

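```bash
python3 - <<'E'
from h import *
f=grab_frame('top');g=grab_frame('scene')
t=[x for x in trace(f,'red_rack_centre')]
for x in t: print(x['bbox'],x['p'])
print(np.array(f['intrinsics']).round(1).tolist())
print('red',atz(f,(177.8,352.7),25),atz(g,landmark_of(g,'red_rack_centre')[0]['pixel'],25))
for q,z in dict(deck=104,back_fence=119,end_stop=119,clamp_tab=140).items():
    print(q,atz(f,landmark_of(f,q)[0]['pixel'],z).round(1),atz(g,landmark_of(g,q)[0]['pixel'],z).round(1))
c=lambda x,y,z:atz(f,(y/2+100,x/2+100),z).round(1)
print('housing corners',c(178,257,0),c(344,236,0),'top',c(158,82,64),c(322,60,64))
print('rods',c(205,122,110),c(312,103,110),c(208,222,110),c(320,208,110))
print('blue top',c(474,238,50),c(559,240,50))
print(c(465,150,50),c(478,185,0),c(552,158,0))
E
```

```text
[331.7, 160.9, 42.0, 34.9] 0.9
[[523.5, 0.0, 280.8], [0.0, 523.5, 200.8], [0.0, 0.0, 1.0]]
red [ 621.84997904 -212.65399208   25.        ] [ 619.5843076  -220.14644594   25.        ]
deck [622.4 162.  104. ] [622.6 154.3 104. ]
back_fence [660.8 166.3 119. ] [661.6 164.8 119. ]
end_stop [623.6 221.1 119. ] [617.6 211.6 119. ]
clamp_tab [543.1 134.9 140. ] [552.2 140.2 140. ]
housing corners [469.  278.1   0. ] [502.3  29.5   0. ] top [722.3 307.3  64. ] [757.9  63.5  64. ]
rods [647.4 227.6 110. ] [676.5  74.9 110. ] [501.7 218.  110. ] [522.6  61.2 110. ]
blue top [ 491.5 -160.8   50. ] [ 489.2 -284.3   50. ]
[ 623.7 -149.6   50. ] [ 582.  -173.4    0. ] [ 624.9 -287.1    0. ]
```

```bash
cat >> h.py <<'E'
def plan(target,yaw,n,grip=1,nd=1):
    "n rows straight to target, tool down at yaw (deg)"
    s=get_state();p=np.array(s['position']);Rm=R.from_euler('xyz',s['ee_rot'],degrees=True)
    Rt=R.from_euler('xyz',[-90,0,yaw],degrees=True)
    w=(Rm.inv()*Rt).as_rotvec();d=(np.array(target)-p)/n
    xs=[];rs=[]
    for i in range(n):
        Ri=Rm*R.from_rotvec(w*i/n);xs.append(np.round(Ri.inv().apply(d),nd).tolist());rs.append(np.round(w/n,4).tolist())
    print('n',n,'max',np.abs(xs).max(),np.abs(rs).max());print(xs);print(rs);print([grip]*n)
E
python3 - <<'E'
from h import *
st()
plan([612,-210,235],-68,20)
E
```

```text
2.1 [265.3 621.  250.7] [-89.94   0.   -23.14] [-0.1  0.7  5.5] 85.5061202587562
n 20 max 45.0 0.0392
[[32.3, 0.8, -31.4], [33.5, 0.8, -30.1], [34.6, 0.8, -28.8], [35.7, 0.8, -27.4], [36.8, 0.8, -26.0], [37.8, 0.8, -24.5], [38.7, 0.8, -23.0], [39.6, 0.8, -21.5], [40.4, 0.8, -19.9], [41.1, 0.8, -18.3], [41.8, 0.8, -16.7], [42.4, 0.8, -15.1], [43.0, 0.8, -13.4], [43.5, 0.8, -11.7], [43.9, 0.8, -10.0], [44.3, 0.8, -8.3], [44.5, 0.8, -6.5], [44.8, 0.8, -4.8], [44.9, 0.8, -3.0], [45.0, 0.8, -1.3]]
[[-0.0, 0.0392, -0.0], [-0.0, 0.0392, -0.0], [-0.0, 0.0392, -0.0], [-0.0, 0.0392, -0.0], [-0.0, 0.0392, -0.0], [-0.0, 0.0392, -0.0], [-0.0, 0.0392, -0.0], [-0.0, 0.0392, -0.0], [-0.0, 0.0392, -0.0], [-0.0, 0.0392, -0.0], [-0.0, 0.0392, -0.0], [-0.0, 0.0392, -0.0], [-0.0, 0.0392, -0.0], [-0.0, 0.0392, -0.0], [-0.0, 0.0392, -0.0], [-0.0, 0.0392, -0.0], [-0.0, 0.0392, -0.0], [-0.0, 0.0392, -0.0], [-0.0, 0.0392, -0.0], [-0.0, 0.0392, -0.0]]
[1, 1, 1, 1, 1, 1, 1, 1, 1, 1, 1, 1, 1, 1, 1, 1, 1, 1, 1, 1]
```

Request:
{"api": "step_arm", "payload": {
  "xyz": [
    [29, 0.5, -28],
    [30, 0.5, -27],
    [31, 0.5, -26],
    [32, 0.5, -24],
    [33, 0.5, -23],
    [34, 0.5, -22],
    [35, 0.5, -21],
    [35, 0.5, -19],
    [36, 0.5, -18],
    [37, 0.5, -16],
    [37, 0.5, -15],
    [38, 0.5, -13],
    [38, 0.5, -12],
    [39, 0.5, -10],
    [39, 0.5, -9],
    [40, 0.5, -7],
    [40, 0.5, -6],
    [40, 0.5, -4],
    [40, 0.5, -3],
    [40, 0.5, -1]
  ],
  "rot": [
    [0, 0.039, 0],
    [0, 0.039, 0],
    [0, 0.039, 0],
    [0, 0.039, 0],
    [0, 0.039, 0],
    [0, 0.039, 0],
    [0, 0.039, 0],
    [0, 0.039, 0],
    [0, 0.039, 0],
    [0, 0.039, 0],
    [0, 0.039, 0],
    [0, 0.039, 0],
    [0, 0.039, 0],
    [0, 0.039, 0],
    [0, 0.039, 0],
    [0, 0.039, 0],
    [0, 0.039, 0],
    [0, 0.039, 0],
    [0, 0.039, 0],
    [0, 0.039, 0]
  ],
  "grip": [1, 1, 1, 1, 1, 1, 1, 1, 1, 1, 1, 1, 1, 1, 1, 1, 1, 1, 1, 1]
}}

```text
time_s: 3.77
position: [535.1, -127.9, 183.1]
ee_rot: [-95.9, 2.3, -67.9]
contact_force: [0.6, 1.1, -3.6]
finger_gap: 85.4
```

```bash
python3 - <<'E'
from h import *
st()
f=grab_frame('wrist');save(f,'w1')
for q in ['red_rack_centre']: 
    for x in landmark_of(f,q): print(x, atz(f,x['pixel'],25))
plan([620,-215,235],-68,6)
E
```

```text
3.7667 [ 535.1 -127.9  183.1] [-95.91   2.27 -67.86] [ 0.6  1.1 -3.6] 85.373344349085
{'pixel': [326.2, 356.0], 'p': 0.71} [ 625.95308913 -211.04468102   25.        ]
n 6 max 17.8 0.0174
[[17.5, -10.1, 7.1], [17.5, -9.8, 7.3], [17.6, -9.6, 7.4], [17.7, -9.4, 7.6], [17.7, -9.1, 7.7], [17.8, -8.9, 7.9]]
[[0.0174, -0.0008, -0.0057], [0.0174, -0.0008, -0.0057], [0.0174, -0.0008, -0.0057], [0.0174, -0.0008, -0.0057], [0.0174, -0.0008, -0.0057], [0.0174, -0.0008, -0.0057]]
[1, 1, 1, 1, 1, 1]
```

View pics/w1.png

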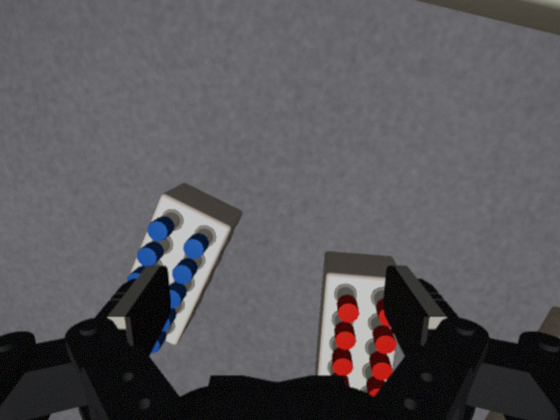

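```bash
python3 - <<'E'
import cv2
i=cv2.imread('pics/w1.png')
cv2.imwrite('pics/w1c.png',cv2.resize(i[230:420,280:440],(640,760)[:2],interpolation=cv2.INTER_CUBIC)[:600])
E
```

```text
(no output)
```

View pics/w1c.png

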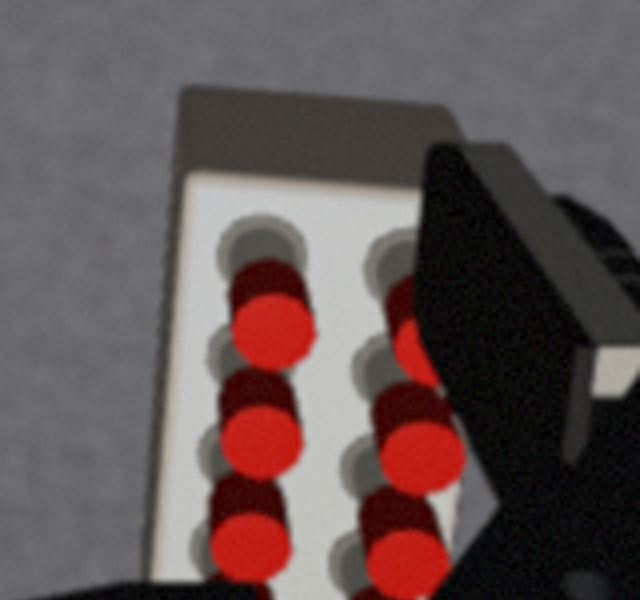

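```bash
python3 - <<'E'
from h import *
st()
f=grab_frame('wrist')
A,B,C=[atz(f,p,50)[:2] for p in [(273.5,326),(375.5,318),(276.8,385)]]
print(A,B,C,np.linalg.norm(A-B))
e=A-B;print('yaw long',np.degrees(np.arctan2(-e[0],e[1])));g=C-A;print('yaw short',np.degrees(np.arctan2(g[1],g[0])))
for yaw in [np.degrees(np.arctan2(-e[0],e[1]))]:
    c,s=np.cos(np.radians(yaw)),np.sin(np.radians(yaw));x=np.array([c,s]);y=np.array([-s,c])
    print('centre',A-60*y+30*x, A-60*y-30*x)
st()
E
```

```text
3.8667 [ 535.4 -133.8  183. ] [-95.98   1.94 -68.37] [-1.2  1.7 -4.8] 85.34956474196288
[ 577.26508675 -174.20568685] [ 608.25121676 -260.70608536] [ 618.25947439 -158.29052019] 91.88285583369267
yaw long 19.708514598860692
yaw short 21.217603394356555
centre [ 625.74180981 -220.57385828] [ 569.25658344 -240.80796815]
3.9167 [ 535.  -129.8  183. ] [-95.95   2.14 -68.11] [ 0.3  1.2 -4.6] 85.50402017664155
```

```bash
python3 - <<'E'
from h import *
plan([624,-216,150],-70,5)
E
```

```text
n 5 max 22.9 0.0209
[[22.9, 4.7, 10.6], [22.8, 5.1, 10.7], [22.6, 5.4, 10.7], [22.5, 5.8, 10.8], [22.4, 6.2, 10.8]]
[[0.0209, 0.007, -0.0071], [0.0209, 0.007, -0.0071], [0.0209, 0.007, -0.0071], [0.0209, 0.007, -0.0071], [0.0209, 0.007, -0.0071]]
[1, 1, 1, 1, 1]
```

Request:
{"api": "step_arm", "payload": {
  "xyz": [
    [22.9, 4.7, 10.6],
    [22.8, 5.1, 10.7],
    [22.6, 5.4, 10.7],
    [22.5, 5.8, 10.8],
    [22.4, 6.2, 10.8],
    [0, 0, 0],
    [0, 0, 0]
  ],
  "rot": [
    [0.021, 0.007, -0.007],
    [0.021, 0.007, -0.007],
    [0.021, 0.007, -0.007],
    [0.021, 0.007, -0.007],
    [0.021, 0.007, -0.007],
    [0, 0, 0],
    [0, 0, 0]
  ],
  "grip": [1, 1, 1, 1, 1, 1, 1]
}}

```text
time_s: 4.5
position: [615.2, -202.2, 133.6]
ee_rot: [-91.2, 1.6, -69.4]
contact_force: [0.2, 0.3, -4.9]
finger_gap: 84.9
```

```bash
python3 - <<'E'
from h import *
st()
f=grab_frame('wrist');save(f,'w2');np.savez('w2.npz',view=f['view'],intrinsics=f['intrinsics'])
plan([624,-216,150],-70,3)
st()
E
```

```text
4.5 [ 615.2 -202.2  133.6] [-91.19   1.64 -69.39] [ 0.2  0.3 -4.9] 84.88662882545927
n 3 max 5.7 0.0095
[[5.3, -5.7, 1.1], [5.3, -5.6, 1.1], [5.4, -5.6, 1.2]]
[[0.0071, 0.0037, -0.0095], [0.0071, 0.0037, -0.0095], [0.0071, 0.0037, -0.0095]]
[1, 1, 1]
4.55 [ 614.9 -202.1  133.5] [-91.21   1.63 -69.38] [-0.4  0.5 -4.9] 85.47557987393851
```

View pics/w2.png

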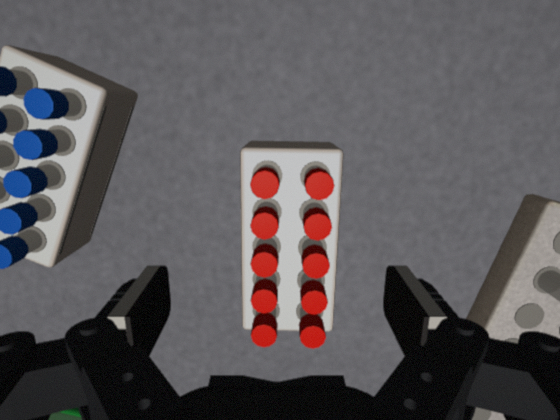

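```bash
python3 - <<'E'
from h import *
f=np.load('w2.npz')
P=[atz(f,p,50)[:2] for p in [(150,242.5),(149.5,341.5),(330,244),(331,333)]]
print(np.round(P,1)); c=np.mean(P,0);print('c',c)
for a,b in [(0,2),(1,3)]: e=P[a]-P[b];print(np.linalg.norm(e),np.degrees(np.arctan2(-e[0],e[1])))
for a,b in [(1,0),(3,2)]: e=P[a]-P[b];print(np.linalg.norm(e),np.degrees(np.arctan2(e[1],e[0])))
plan([c[0],c[1],33],-70,4)
E
```

```text
[[ 579.3 -167.6]
 [ 632.  -147.3]
 [ 619.1 -278.1]
 [ 673.4 -257.5]]
c [ 625.95545159 -212.63741323]
117.41697921459256 19.78564637568808
117.69447195549967 20.59429453402801
56.50970012614981 21.10455765864294
58.164971173790654 20.80516502322539
n 4 max 25.1 0.0071
[[4.2, 25.0, 2.2], [4.0, 25.0, 2.1], [3.8, 25.0, 1.9], [3.6, 25.1, 1.8]]
[[0.0053, 0.0028, -0.0071], [0.0053, 0.0028, -0.0071], [0.0053, 0.0028, -0.0071], [0.0053, 0.0028, -0.0071]]
[1, 1, 1, 1]
```

Request:
{"api": "step_arm", "payload": {
  "xyz": [
    [4.5, 15, 2.2],
    [4.5, 20, 2.2],
    [4.3, 20, 2],
    [4, 20, 1.8],
    [0, 0, 0]
  ],
  "rot": [
    [0.005, 0.003, -0.008],
    [0.005, 0.003, -0.008],
    [0.005, 0.003, -0.008],
    [0.005, 0.003, -0.008],
    [0, 0, 0]
  ],
  "grip": [1, 1, 1, 1, 1]
}}

```text
time_s: 4.97
position: [624.2, -203.8, 55.6]
ee_rot: [-90.2, 0.3, -69.5]
contact_force: [-0.8, 0.2, -4.4]
finger_gap: 85.4
```

```bash
python3 - <<'E'
from h import *
st()
plan([626,-213,35],-69.5,3)
E
```

```text
4.9667 [ 624.2 -203.8   55.6] [-90.17   0.27 -69.51] [-0.8  0.2 -4.4] 85.40550847330367
n 3 max 6.9 0.0016
[[3.1, 6.9, -0.5], [3.1, 6.9, -0.5], [3.1, 6.9, -0.5]]
[[0.001, -0.0001, -0.0016], [0.001, -0.0001, -0.0016], [0.001, -0.0001, -0.0016]]
[1, 1, 1]
```

Request:
{"api": "step_arm", "payload": {
  "xyz": [
    [4, 8, -0.5],
    [4, 8, -0.5],
    [4, 6, -0.5],
    [1, 0, 0]
  ],
  "rot": [
    [0.001, 0, -0.002],
    [0.001, 0, -0.002],
    [0.001, 0, -0.002],
    [0, 0, 0]
  ],
  "grip": [1, 1, 1, 1]
}}

```text
time_s: 5.3
position: [626.9, -212.6, 33.8]
ee_rot: [-90.0, 0.1, -69.2]
contact_force: [-0.0, 0.5, -4.6]
finger_gap: 85.2
```

Request:
{"api": "step_arm", "payload": {
  "xyz": [
    [0, 0, 0],
    [0, 0, 0],
    [0, 0, 0],
    [0, 0, 0],
    [0, 0, 0],
    [0, 0, 0]
  ],
  "rot": [
    [0, 0, 0],
    [0, 0, 0],
    [0, 0, 0],
    [0, 0, 0],
    [0, 0, 0],
    [0, 0, 0]
  ],
  "grip": [0, 0, 0, 0, 0, 0]
}}

```text
time_s: 5.8
position: [627.0, -213.7, 35.1]
ee_rot: [-89.9, 0.0, -69.3]
contact_force: [0.8, -0.1, -5.4]
finger_gap: 59.4
```

Request:
{"api": "step_arm", "payload": {
  "xyz": [
    [0, 0, 0],
    [0, -5, 0],
    [0, -15, 0],
    [0, -30, 0],
    [0, -35, 0],
    [0, -35, 0],
    [0, -35, 0],
    [0, -20, 0],
    [0, 0, 0]
  ],
  "rot": [
    [0, 0, 0],
    [0, 0, 0],
    [0, 0, 0],
    [0, 0, 0],
    [0, 0, 0],
    [0, 0, 0],
    [0, 0, 0],
    [0, 0, 0],
    [0, 0, 0]
  ],
  "grip": [0, 0, 0, 0, 0, 0, 0, 0, 0]
}}

```text
time_s: 6.55
position: [622.6, -211.4, 212.1]
ee_rot: [-90.7, 0.6, -69.3]
contact_force: [0.9, 0.1, -8.0]
finger_gap: 59.3
```

```bash
python3 - <<'E'
from h import *
st()
f=grab_frame('wrist');save(f,'w3');
plan([590,60,240],-81,8)
st()
E
```

```text
6.55 [ 622.6 -211.4  212.1] [-90.67   0.65 -69.27] [ 0.9  0.1 -8. ] 59.30499448241832
n 8 max 34.1 0.0256
[[-33.1, -3.4, 8.2], [-33.3, -3.5, 7.4], [-33.5, -3.5, 6.5], [-33.7, -3.5, 5.7], [-33.8, -3.6, 4.8], [-33.9, -3.6, 4.0], [-34.0, -3.6, 3.1], [-34.1, -3.7, 2.2]]
[[0.0018, 0.0256, -0.0014], [0.0018, 0.0256, -0.0014], [0.0018, 0.0256, -0.0014], [0.0018, 0.0256, -0.0014], [0.0018, 0.0256, -0.0014], [0.0018, 0.0256, -0.0014], [0.0018, 0.0256, -0.0014], [0.0018, 0.0256, -0.0014]]
[1, 1, 1, 1, 1, 1, 1, 1]
6.6 [ 621.9 -211.1  210.2] [-90.77   0.72 -69.27] [ 0.7 -0.1 -7.9] 59.24522757588543
```

View pics/w3.png

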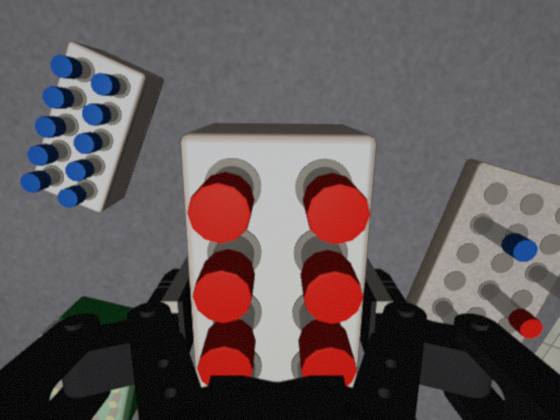

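```bash
python3 - <<'E'
from h import *
f=grab_frame('wrist');s=st()
z=s['position'][2]+15
A,B=[atz(f,p,z) for p in [(137,182.5),(137.5,376)]]
Rm=R.from_euler('xyz',s['ee_rot'],degrees=True)
for p in (A,B): print(p,Rm.inv().apply(p-s['position']))
plan([612,-10,270],-81,7,grip=0)
E
```

```text
6.65 [ 620.6 -210.4  207.6] [-90.98   0.88 -69.27] [ 0.1  0.3 -9.9] 59.15728097602006
[ 574.10181871 -165.29912637  222.64040675] [-58.89471097 -13.62208977 -27.76056212]
[ 629.03537443 -144.52944356  222.64040675] [-58.87982566 -14.62991414  30.95961616]
n 7 max 28.4 0.0293
[[-27.3, -8.6, 8.8], [-27.6, -8.7, 8.1], [-27.8, -8.7, 7.3], [-28.0, -8.7, 6.5], [-28.1, -8.8, 5.7], [-28.3, -8.8, 4.9], [-28.4, -8.9, 4.1]]
[[0.0027, 0.0293, -0.0019], [0.0027, 0.0293, -0.0019], [0.0027, 0.0293, -0.0019], [0.0027, 0.0293, -0.0019], [0.0027, 0.0293, -0.0019], [0.0027, 0.0293, -0.0019], [0.0027, 0.0293, -0.0019]]
[0, 0, 0, 0, 0, 0, 0]
```

Request:
{"api": "step_arm", "payload": {
  "xyz": [
    [-28, -12, 9],
    [-30, -12, 8],
    [-31, -12, 7],
    [-31, -12, 7],
    [-31, -12, 6],
    [-31, -12, 5],
    [-20, -12, 4],
    [0, -5, 0],
    [0, -3, 0]
  ],
  "rot": [
    [0.004, 0.029, -0.003],
    [0.004, 0.029, -0.003],
    [0.004, 0.029, -0.003],
    [0.004, 0.029, -0.003],
    [0.004, 0.029, -0.003],
    [0.004, 0.029, -0.003],
    [0.004, 0.029, -0.003],
    [0.004, 0, -0.003],
    [0.004, 0, -0.003]
  ],
  "grip": [0, 0, 0, 0, 0, 0, 0, 0, 0]
}}

```text
time_s: 7.4
position: [597.4, 7.0, 274.5]
ee_rot: [-91.8, -0.4, -81.7]
contact_force: [0.2, 0.3, -8.4]
finger_gap: 58.9
```

```bash
python3 - <<'E'
from h import *
st()
f=grab_frame('wrist');save(f,'w4');np.savez('w4.npz',view=f['view'],intrinsics=f['intrinsics'])
for q,z in dict(deck=104,back_fence=119,end_stop=119,clamp_tab=140).items():
    for x in landmark_of(f,q)[:2]: print(q,x['pixel'],round(x['p'],2),atz(f,x['pixel'],z).round(1))
st()
E
```

```text
7.4 [597.4   7.  274.5] [-91.78  -0.42 -81.72] [ 0.2  0.3 -8.4] 58.93966673383805
clamp_tab [278.0, 276.2] 0.72 [602.4 -59.1 140. ]
7.65 [598.    3.5 275.6] [-91.66  -0.47 -82.05] [ 0.3  0.8 -7.7] 59.21902871128938
```

View pics/w4.png

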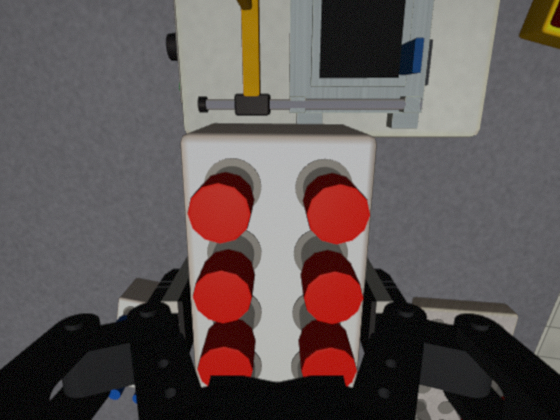

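```bash
python3 - <<'E'
import cv2
i=cv2.imread('pics/w4.png')
cv2.imwrite('pics/w4c.png',cv2.resize(i[0:140,180:440],(780,420),interpolation=cv2.INTER_CUBIC))
E
```

```text
(no output)
```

View pics/w4c.png

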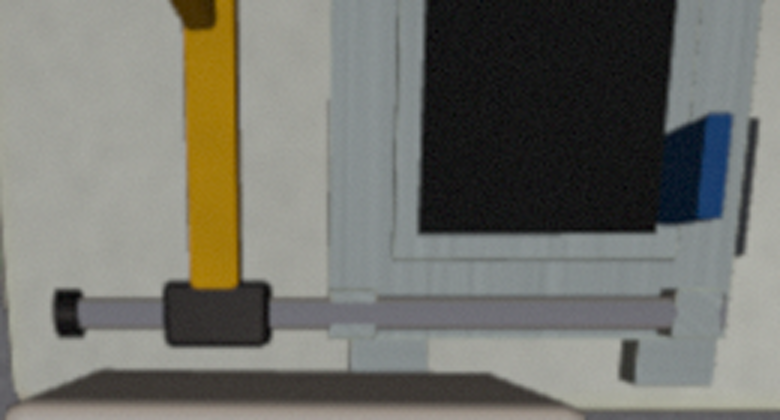

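```bash
python3 - <<'E'
from h import *
f=np.load('w4.npz')
def w(x,y,z): return atz(f,(y/3,x/3+180),z)[:2]
L=lambda a:np.round(a,1)
b0,b1,b2,b3=w(418,232,104),w(657,232,104),w(426,2,104),w(675,2,104)
print('black',L([b0,b1,b2,b3]),np.linalg.norm(b1-b0))
d0=w(393,258,104);d2=w(397,2,104);print('deckcorner',L([d0,d2]))
p0,p1=w(330,336,98),w(722,336,98);print('plate',L([p0,p1]),np.linalg.norm(p1-p0))
r0,r1=w(60,313,108),w(670,313,108);print('rod',L([r0,r1]),np.linalg.norm(r1-r0))
c0,c1=w(240,285,124),w(238,2,124);print('bar rear',L([c0,c1]))
f0,f1=w(708,114,135),w(697,218,135);print('fence top front',L([f0,f1]),L(w(732,114,135)),L(w(722,218,135)),'base',L(w(657,222,104)))
def ang(a,b,ax): e=b-a; return np.degrees(np.arctan2(e[1],e[0])) if ax=='x' else np.degrees(np.arctan2(-e[0],e[1]))
print('yaw',ang(b0,b1,'x'),ang(b0,b2,'y'),ang(b1,b3,'y'),ang(r0,r1,'x'),ang(p0,p1,'x'),ang(c0,c1,'y'),ang(d0,d2,'y'))
E
```

```text
black [[611.9  94.8]
 [671.2 103.4]
 [604.5 146.3]
 [663.  154.4]] 59.931977978961136
deckcorner [[606.7  87.7]
 [597.7 145.4]]
plate [[593.9  66.1]
 [695.8  81.1]] 103.03620577846772
rod [[524.1  62. ]
 [678.   84.6]] 155.51973714604253
bar rear [[570.4  75.8]
 [562.  136. ]]
fence top front [[667.8 126.2]
 [670.8 105. ]] [672.9 126.9] [676.3 105.8] base [670.7 105.7]
yaw 8.234376109454004 8.163593480387679 9.163113926177619 8.361315928267604 8.39832857852485 7.979990238379536 8.948408897525056
```

```bash
python3 - <<'E'
from h import *
st()
plan([628,149,190],-81.6,8,grip=0)
E
```

```text
7.65 [598.    3.5 275.6] [-91.66  -0.47 -82.05] [ 0.3  0.8 -7.7] 59.21902871128938
n 8 max 17.6 0.0036
[[-17.6, 10.4, 6.5], [-17.6, 10.4, 6.5], [-17.6, 10.4, 6.5], [-17.5, 10.5, 6.5], [-17.5, 10.5, 6.4], [-17.5, 10.6, 6.4], [-17.5, 10.6, 6.4], [-17.5, 10.7, 6.4]]
[[0.0036, -0.001, 0.001], [0.0036, -0.001, 0.001], [0.0036, -0.001, 0.001], [0.0036, -0.001, 0.001], [0.0036, -0.001, 0.001], [0.0036, -0.001, 0.001], [0.0036, -0.001, 0.001], [0.0036, -0.001, 0.001]]
[0, 0, 0, 0, 0, 0, 0, 0]
```

Request:
{"api": "step_arm", "payload": {
  "xyz": [
    [-18, 8, 7],
    [-18, 10, 7],
    [-18, 10, 7],
    [-18, 10, 7],
    [-18, 10, 7],
    [-18, 10, 7],
    [-18, 8, 6],
    [-12, 5, 4],
    [0, 0, 0]
  ],
  "rot": [
    [0.004, -0.001, 0.001],
    [0.004, -0.001, 0.001],
    [0.004, -0.001, 0.001],
    [0.004, -0.001, 0.001],
    [0.004, -0.001, 0.001],
    [0.004, -0.001, 0.001],
    [0.004, -0.001, 0.001],
    [0.004, -0.001, 0.001],
    [0, 0, 0]
  ],
  "grip": [0, 0, 0, 0, 0, 0, 0, 0, 0]
}}

```text
time_s: 8.4
position: [631.4, 158.1, 191.2]
ee_rot: [-90.0, -0.0, -81.8]
contact_force: [-0.9, 1.6, -9.0]
finger_gap: 59.0
```

```bash
python3 - <<'E'
from h import *
st()
f=grab_frame('wrist');save(f,'w5');f=grab_frame('top');save(f,'t5');f=grab_frame('scene');save(f,'s5')
plan([628,149,165],-81.6,3,grip=0)
i=cv2.imread('pics/t5.png');j=cv2.imread('pics/s5.png')
a=cv2.resize(i[100:240,150:290],(400,400));b=cv2.resize(j[190:330,240:380],(400,400));cv2.imwrite('pics/ts5.png',np.hstack([a,b]))
E
```

```text
8.4 [631.4 158.1 191.2] [-89.99  -0.   -81.84] [-0.9  1.6 -9. ] 59.02838178196235
n 3 max 9.5 0.0033
[[0.8, 9.5, -1.6], [0.8, 9.5, -1.6], [0.8, 9.5, -1.6]]
[[-0.0008, -0.0033, 0.001], [-0.0008, -0.0033, 0.001], [-0.0008, -0.0033, 0.001]]
[0, 0, 0]
```

View pics/w5.png

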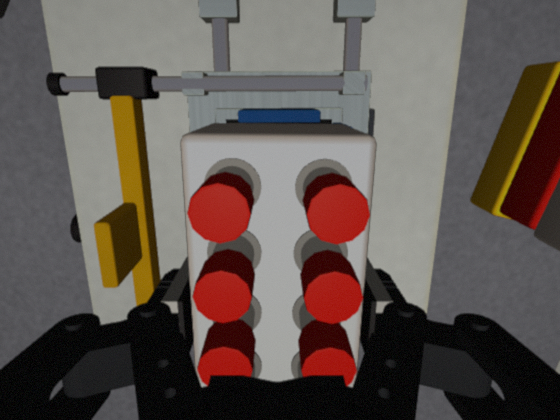

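View pics/ts5.png

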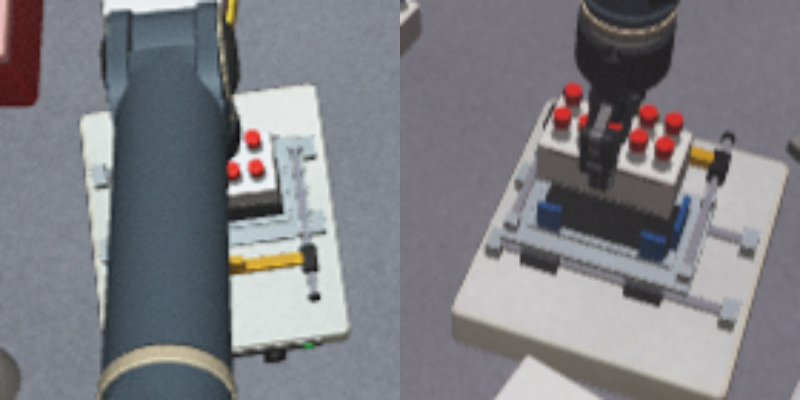

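```bash
python3 - <<'E'
from h import *
st();f=grab_frame('wrist')
c,s=np.cos(np.radians(8.4)),np.sin(np.radians(8.4));O=np.array([632.6,158.5])
def dk(p): d=p[:2]-O;return np.round([d[0]*c+d[1]*s,-d[0]*s+d[1]*c],1)
i=f['frame'];cv2.imwrite('pics/w5c.png',cv2.resize(i[60:140,180:380,::-1],(800,320),interpolation=cv2.INTER_CUBIC))
print('stop',dk(atz(f,(122,239),135)),dk(atz(f,(121,320),135)),'back',dk(atz(f,(109.5,239),135)),dk(atz(f,(109,320),135)))
print('rod',dk(atz(f,(84,58),108)),dk(atz(f,(83,360),108)))
E
```

```text
8.55 [632.3 152.1 193.5] [-89.86  -0.18 -82.17] [ 0.5 -1.2 -8.5] 59.091655706242186
stop [-18.8  53.7] [20.7 53.8] back [-18.6  59.6] [20.6 59.5]
rod [-119.4   73.1] [45.2 72. ]
```

View pics/w5c.png

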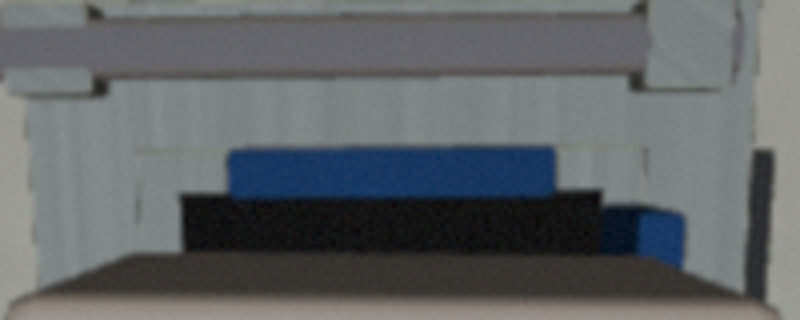

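Request:
{"api": "step_arm", "payload": {
  "xyz": [
    [3, 2, -4],
    [2, 8, -1],
    [1, 9, 0],
    [0, 6, 0],
    [0, 0, 0]
  ],
  "rot": [
    [-0.003, -0.009, 0],
    [0, 0, 0],
    [0, 0, 0],
    [0, 0, 0],
    [0, 0, 0]
  ],
  "grip": [0, 0, 0, 0, 0]
}}

```text
time_s: 9.02
position: [629.6, 136.3, 170.2]
ee_rot: [-89.7, -0.3, -82.3]
contact_force: [-0.1, -0.2, -9.4]
finger_gap: 59.1
```

```bash
cat >> h.py <<'E'
C8,S8=np.cos(np.radians(8.4)),np.sin(np.radians(8.4));O8=np.array([632.6,158.5])
def dk(p): d=np.array(p)[:2]-O8;return np.round([d[0]*C8+d[1]*S8,-d[0]*S8+d[1]*C8],1)
E
python3 - <<'E'
from h import *
s=st();print(dk(s['position']));plan([628.8,149.9,145],-81.6,4,grip=0)
E
```

```text
9.0167 [629.6 136.3 170.2] [-89.71  -0.29 -82.29] [-0.1 -0.2 -9.4] 59.12658670989546
[ -6.2 -21.6]
n 4 max 6.3 0.003
[[-3.4, 6.3, 0.2], [-3.4, 6.3, 0.2], [-3.4, 6.3, 0.3], [-3.4, 6.3, 0.3]]
[[-0.0013, -0.003, 0.0013], [-0.0013, -0.003, 0.0013], [-0.0013, -0.003, 0.0013], [-0.0013, -0.003, 0.0013]]
[0, 0, 0, 0]
```

Request:
{"api": "step_arm", "payload": {
  "xyz": [
    [-3, 4, 0.3],
    [-4, 4, 0.5],
    [-4, 4, 0.5],
    [-3, 3, 0.5],
    [-1, 2, 0],
    [0, 0, 0],
    [0, 0, 0]
  ],
  "rot": [
    [-0.003, -0.004, 0.002],
    [-0.002, -0.004, 0.002],
    [0, -0.004, 0.002],
    [0, 0, 0],
    [0, 0, 0],
    [0, 0, 0],
    [0, 0, 0]
  ],
  "grip": [0, 0, 0, 0, 0, 0, 0]
}}

```text
time_s: 9.6
position: [629.2, 153.7, 150.3]
ee_rot: [-90.1, 0.1, -81.5]
contact_force: [0.4, -0.3, -9.2]
finger_gap: 59.2
```

```bash
python3 - <<'E'
from h import *
s=st();print(dk(s['position']));plan([628.8,149.9,140],-81.6,3,grip=0)
E
```

```text
9.6 [629.2 153.7 150.3] [-90.09   0.11 -81.49] [ 0.4 -0.3 -9.2] 59.18740879731943
[-4.  -4.3]
n 3 max 3.4 0.0007
[[1.2, 3.4, -0.3], [1.2, 3.4, -0.3], [1.2, 3.4, -0.3]]
[[0.0005, 0.0007, -0.0007], [0.0005, 0.0007, -0.0007], [0.0005, 0.0007, -0.0007]]
[0, 0, 0]
```

Request:
{"api": "step_arm", "payload": {
  "xyz": [
    [1.5, 1.5, 0],
    [1.5, 1.5, 0],
    [1, 1.5, 0],
    [0, 1.5, 0],
    [0, 1, 0],
    [0, 0, 0]
  ],
  "rot": [
    [0.001, 0.001, -0.001],
    [0.001, 0.001, -0.001],
    [0, 0, 0],
    [0, 0, 0],
    [0, 0, 0],
    [0, 0, 0]
  ],
  "grip": [0, 0, 0, 0, 0, 0]
}}

```text
time_s: 10.1
position: [630.4, 148.8, 143.4]
ee_rot: [-89.9, -0.0, -81.6]
contact_force: [-0.2, -0.1, -8.6]
finger_gap: 59.0
```

Request:
{"api": "step_arm", "payload": {
  "xyz": [
    [0, 1, 0],
    [0, 1, 0],
    [0, 1, 0],
    [0, 0, 0]
  ],
  "rot": [
    [0, 0, 0],
    [0, 0, 0],
    [0, 0, 0],
    [0, 0, 0]
  ],
  "grip": [0, 0, 0, 0]
}}

```text
time_s: 10.43
position: [630.5, 148.6, 140.2]
ee_rot: [-89.9, -0.0, -81.7]
contact_force: [0.5, 1.3, -7.6]
finger_gap: 58.9
```

Request:
{"api": "step_arm", "payload": {
  "xyz": [
    [0, 0.7, 0],
    [0, 0.7, 0],
    [0, 0, 0]
  ],
  "rot": [
    [0, 0, 0],
    [0, 0, 0],
    [0, 0, 0]
  ],
  "grip": [0, 0, 0]
}}

```text
time_s: 10.68
position: [630.7, 148.8, 139.3]
ee_rot: [-89.8, -0.0, -81.7]
contact_force: [-0.5, 1.2, -8.7]
finger_gap: 59.1
```

Request:
{"api": "step_arm", "payload": {
  "xyz": [
    [0, 0.6, 0],
    [0, 0.6, 0],
    [0, 0, 0]
  ],
  "rot": [
    [0, 0, 0],
    [0, 0, 0],
    [0, 0, 0]
  ],
  "grip": [0, 0, 0]
}}

```text
time_s: 10.93
position: [630.9, 148.8, 139.3]
ee_rot: [-89.8, 0.0, -81.7]
contact_force: [1.2, 1.4, -9.2]
finger_gap: 59.0
```

Request:
{"api": "step_arm", "payload": {
  "xyz": [
    [0, 0.6, 0],
    [0, 0.6, 0],
    [0, 0, 0]
  ],
  "rot": [
    [0, 0, 0],
    [0, 0, 0],
    [0, 0, 0]
  ],
  "grip": [0, 0, 0]
}}

```text
time_s: 11.18
position: [631.0, 148.8, 139.2]
ee_rot: [-89.8, 0.1, -81.7]
contact_force: [-0.9, -0.2, -7.5]
finger_gap: 59.1
```

Request:
{"api": "step_arm", "payload": {
  "xyz": [
    [0, 1, 0],
    [0, 1, 0]
  ],
  "rot": [
    [0, 0, 0],
    [0, 0, 0]
  ],
  "grip": [0, 0]
}}

```text
time_s: 11.35
position: [631.0, 148.8, 139.1]
ee_rot: [-89.8, 0.1, -81.7]
contact_force: [-3.5, -0.8, 5.0]
finger_gap: 59.3
```

```bash
python3 - <<'E'
from h import *
s=st();f=grab_frame('scene');save(f,'s6')
j=f['frame'][:,:,::-1];cv2.imwrite('pics/s6c.png',cv2.resize(j[190:310,250:370],(600,600),interpolation=cv2.INTER_CUBIC));st()
E
```

```text
11.35 [631.  148.8 139.1] [-89.82   0.1  -81.65] [-3.5 -0.8  5. ] 59.265214385240796
11.4 [631.  148.8 139.1] [-89.81   0.1  -81.65] [-4.4  0.   4.3] 59.06602432801954
```

View pics/s6c.png

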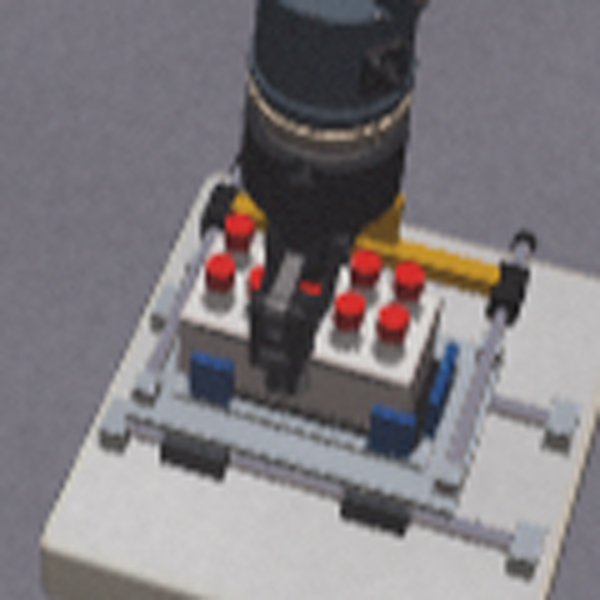

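Request:
{"api": "step_arm", "payload": {
  "xyz": [
    [0, -0.3, 0],
    [0, 0, 0]
  ],
  "rot": [
    [0, 0, 0],
    [0, 0, 0]
  ],
  "grip": [0, 0]
}}

```text
time_s: 11.57
position: [631.2, 148.8, 139.2]
ee_rot: [-89.7, 0.1, -81.7]
contact_force: [-2.6, 0.5, 0.8]
finger_gap: 59.0
```

Request:
{"api": "step_arm", "payload": {
  "xyz": [
    [0, -0.5, 0],
    [0, -0.3, 0]
  ],
  "rot": [
    [-0.003, 0, 0],
    [0, 0, 0]
  ],
  "grip": [0, 0]
}}

```text
time_s: 11.73
position: [631.3, 148.8, 139.1]
ee_rot: [-89.9, 0.1, -81.7]
contact_force: [-1.2, -0.2, -1.9]
finger_gap: 59.0
```

Request:
{"api": "step_arm", "payload": {
  "xyz": [
    [-1, -0.5, 0],
    [-1, -0.4, 0],
    [-1, -0.3, 0],
    [-1, -0.3, 0],
    [-1, -0.3, 0]
  ],
  "rot": [
    [0, 0, 0],
    [0, 0, 0],
    [0, 0, 0],
    [0, 0, 0],
    [0, 0, 0]
  ],
  "grip": [0, 0, 0, 0, 0]
}}

```text
time_s: 12.15
position: [630.7, 153.3, 139.2]
ee_rot: [-89.9, -0.0, -81.7]
contact_force: [0.5, -0.3, -6.8]
finger_gap: 59.0
```

Request:
{"api": "step_arm", "payload": {
  "xyz": [
    [-1.2, -0.1, 0.1],
    [-1.2, -0.1, 0.1],
    [-1.2, 0, 0.1],
    [-1.2, 0, 0.1]
  ],
  "rot": [
    [0, 0, 0],
    [0, 0, 0],
    [0, 0, 0],
    [0, 0, 0]
  ],
  "grip": [0, 0, 0, 0]
}}

```text
time_s: 12.48
position: [629.9, 158.7, 139.2]
ee_rot: [-90.0, -0.0, -81.7]
contact_force: [-0.7, -0.7, -5.5]
finger_gap: 59.0
```

Request:
{"api": "step_arm", "payload": {
  "xyz": [
    [-1.2, 0, 0.1],
    [-1.2, 0, 0.1],
    [-1.2, 0, 0.1]
  ],
  "rot": [
    [0, 0, 0],
    [0, 0, 0],
    [0, 0, 0]
  ],
  "grip": [0, 0, 0]
}}

```text
time_s: 12.73
position: [629.4, 162.7, 139.2]
ee_rot: [-90.0, -0.0, -81.7]
contact_force: [-1.4, -0.9, -5.0]
finger_gap: 59.1
```

```bash
python3 - <<'E'
from h import *
s=st();print(dk(s['position']));f=grab_frame('wrist');save(f,'w6')
j=f['frame'][:,:,::-1];cv2.imwrite('pics/w6c.png',cv2.resize(j[0:200,80:440],(792,440),interpolation=cv2.INTER_CUBIC));st()
E
```

```text
12.7333 [629.4 162.7 139.2] [-9.002e+01 -2.000e-02 -8.168e+01] [-1.4 -0.9 -5. ] 59.10976092923756
[-2.6  4.7]
12.7833 [629.3 163.2 139.1] [-9.001e+01  1.000e-02 -8.165e+01] [-1.5  0.2 -4.6] 59.17151652760835
```

View pics/w6c.png

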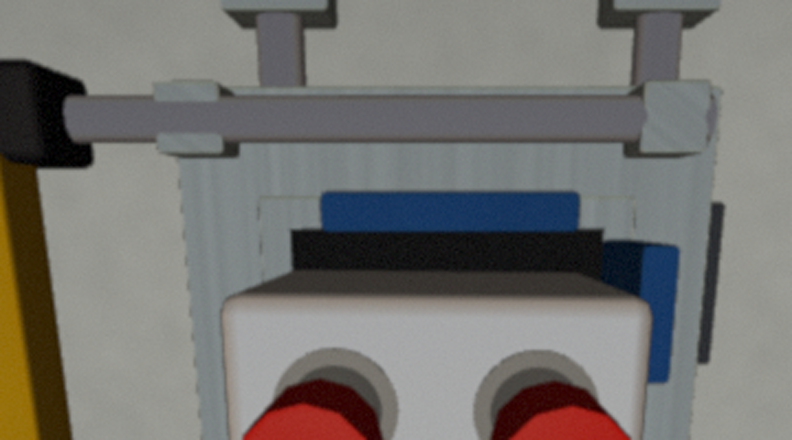

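Request:
{"api": "step_arm", "payload": {
  "xyz": [
    [-1.2, -0.1, 0.1],
    [-1.2, -0.1, 0.1],
    [-1.2, 0, 0.1]
  ],
  "rot": [
    [0, 0, 0],
    [0, 0, 0],
    [0, 0, 0]
  ],
  "grip": [0, 0, 0]
}}

```text
time_s: 13.03
position: [629.1, 166.8, 139.2]
ee_rot: [-90.0, -0.0, -81.7]
contact_force: [-2.7, -1.3, -3.7]
finger_gap: 59.1
```

Request:
{"api": "step_arm", "payload": {
  "xyz": [
    [-1.2, -0.1, 0.1],
    [-1.2, -0.1, 0.1],
    [-1.2, 0, 0.1]
  ],
  "rot": [
    [0, 0, 0],
    [0, 0, 0],
    [0, 0, 0]
  ],
  "grip": [0, 0, 0]
}}

```text
time_s: 13.28
position: [628.9, 170.8, 139.2]
ee_rot: [-90.0, -0.0, -81.7]
contact_force: [-1.9, -0.3, -4.8]
finger_gap: 59.0
```

Request:
{"api": "step_arm", "payload": {
  "xyz": [
    [-1.2, -0.1, 0.1],
    [-1.2, -0.1, 0.1],
    [-1.2, 0, 0.1]
  ],
  "rot": [
    [0, 0, 0],
    [0, 0, 0],
    [0, 0, 0]
  ],
  "grip": [0, 0, 0]
}}

```text
time_s: 13.53
position: [629.2, 174.6, 139.2]
ee_rot: [-89.9, -0.1, -81.7]
contact_force: [0.4, -1.0, -6.0]
finger_gap: 59.4
```

```bash
python3 - <<'E'
from h import *
s=st();print(dk(s['position']));f=grab_frame('wrist');save(f,'w7')
j=f['frame'][:,:,::-1];cv2.imwrite('pics/w7c.png',cv2.resize(j[0:200,80:440],(792,440),interpolation=cv2.INTER_CUBIC));st()
E
```

```text
13.5333 [629.2 174.6 139.2] [-8.993e+01 -6.000e-02 -8.169e+01] [ 0.4 -1.  -6. ] 59.36171037125855
[-1.  16.4]
13.5833 [629.2 175.  139.2] [-8.993e+01 -4.000e-02 -8.167e+01] [ 1.  -0.5 -6.5] 58.92867367434051
```

View pics/w7c.png

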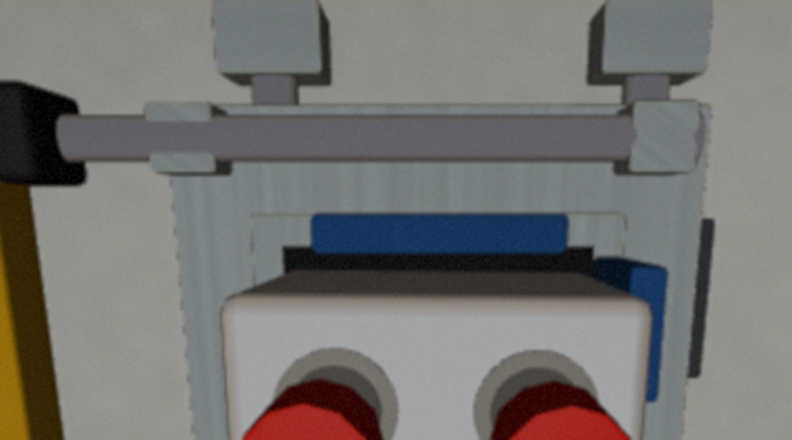

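Request:
{"api": "step_arm", "payload": {
  "xyz": [
    [-0.8, 0, 0],
    [-0.8, 0, 0],
    [-0.8, 0, 0]
  ],
  "rot": [
    [0, 0, 0],
    [0, 0, 0],
    [0, 0, 0]
  ],
  "grip": [0, 0, 0]
}}

```text
time_s: 13.83
position: [629.3, 177.1, 139.2]
ee_rot: [-89.9, -0.1, -81.7]
contact_force: [0.1, -0.9, -6.4]
finger_gap: 59.3
```

Request:
{"api": "step_arm", "payload": {
  "xyz": [
    [-0.6, 0, 0],
    [-0.6, 0, 0]
  ],
  "rot": [
    [0, 0, 0],
    [0, 0, 0]
  ],
  "grip": [0, 0]
}}

```text
time_s: 14.0
position: [629.2, 178.1, 139.3]
ee_rot: [-89.9, -0.1, -81.7]
contact_force: [-0.1, -1.3, -6.6]
finger_gap: 58.8
```

Request:
{"api": "step_arm", "payload": {
  "xyz": [
    [-0.6, 0, 0],
    [-0.6, 0, 0]
  ],
  "rot": [
    [0, 0, 0],
    [0, 0, 0]
  ],
  "grip": [0, 0]
}}

```text
time_s: 14.17
position: [629.1, 179.1, 139.3]
ee_rot: [-89.9, -0.1, -81.7]
contact_force: [-0.0, -2.3, -6.3]
finger_gap: 59.1
```

Request:
{"api": "step_arm", "payload": {
  "xyz": [
    [-0.6, 0, 0],
    [-0.6, 0, 0]
  ],
  "rot": [
    [0, 0, 0],
    [0, 0, 0]
  ],
  "grip": [0, 0]
}}

```text
time_s: 14.33
position: [629.0, 179.1, 139.3]
ee_rot: [-89.9, -0.2, -81.7]
contact_force: [1.0, -1.4, -6.0]
finger_gap: 59.1
```

Request:
{"api": "step_arm", "payload": {
  "xyz": [
    [-0.5, 0, 0],
    [-0.5, 0, 0]
  ],
  "rot": [
    [0, 0, 0],
    [0, 0, 0]
  ],
  "grip": [0, 0]
}}

```text
time_s: 14.5
position: [629.0, 179.1, 139.4]
ee_rot: [-89.9, -0.3, -81.8]
contact_force: [0.2, -2.6, -6.1]
finger_gap: 59.5
```

```bash
python3 - <<'E'
from h import *
s=st();print(dk(s['position']));f=grab_frame('wrist');save(f,'w8')
j=f['frame'][:,:,::-1];cv2.imwrite('pics/w8c.png',cv2.resize(j[0:200,80:440],(792,440),interpolation=cv2.INTER_CUBIC));st()
E
```

```text
14.5 [629.  179.1 139.4] [-89.91  -0.28 -81.77] [ 0.2 -2.6 -6.1] 59.51430649807102
[-0.6 20.9]
14.55 [629.  179.1 139.4] [-89.9   -0.29 -81.77] [ 1.  -2.8 -6.3] 58.771588345463854
```

View pics/w8c.png

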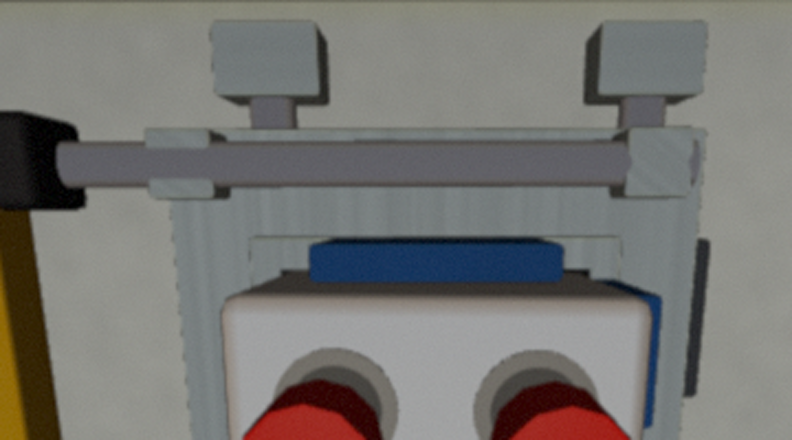

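Request:
{"api": "step_arm", "payload": {
  "xyz": [
    [-0.9, 0.2, 0],
    [-0.9, 0.2, 0]
  ],
  "rot": [
    [0, 0, 0.003],
    [0, 0, 0.001]
  ],
  "grip": [0, 0]
}}

```text
time_s: 14.72
position: [629.0, 179.1, 139.3]
ee_rot: [-89.9, -0.2, -81.8]
contact_force: [0.1, -4.3, -4.5]
finger_gap: 58.8
```

```bash
python3 - <<'E'
from h import *
st()
E
```

```text
14.7167 [629.  179.1 139.3] [-89.91  -0.17 -81.81] [ 0.1 -4.3 -4.5] 58.82333141433994
```

Request:
{"api": "step_arm", "payload": {
  "xyz": [
    [-1.4, 0.2, 0],
    [-1.4, 0.2, 0]
  ],
  "rot": [
    [0, 0, 0.002],
    [0, 0, 0.002]
  ],
  "grip": [0, 0]
}}

```text
time_s: 14.88
position: [628.9, 179.1, 139.2]
ee_rot: [-89.9, -0.1, -81.9]
contact_force: [0.4, -4.8, -4.7]
finger_gap: 58.7
```

```bash
python3 - <<'E'
from h import *
st()
E
```

```text
14.8833 [628.9 179.1 139.2] [-89.92  -0.13 -81.88] [ 0.4 -4.8 -4.7] 58.72077469315425
```

Request:
{"api": "step_arm", "payload": {
  "xyz": [
    [-2, 0.2, 0],
    [-2, 0.2, 0]
  ],
  "rot": [
    [0, -0.002, 0.002],
    [0, -0.002, 0.001]
  ],
  "grip": [0, 0]
}}

```text
time_s: 15.05
position: [629.0, 179.1, 139.3]
ee_rot: [-89.9, -0.2, -81.8]
contact_force: [0.0, -6.0, -5.7]
finger_gap: 59.2
```

Request:
{"api": "step_arm", "payload": {
  "xyz": [
    [-2.8, 0.3, 0],
    [-2.8, 0.3, 0]
  ],
  "rot": [
    [0, -0.002, 0.002],
    [0, -0.002, 0.001]
  ],
  "grip": [0, 0]
}}

```text
time_s: 15.22
position: [629.1, 179.2, 139.4]
ee_rot: [-89.9, -0.4, -81.7]
contact_force: [-0.7, -8.1, -4.1]
finger_gap: 59.5
```

Request:
{"api": "step_arm", "payload": {
  "xyz": [
    [-1, 0.3, 0.5],
    [-1, 0.3, 0.5],
    [-1, 0.2, 0.5]
  ],
  "rot": [
    [0, 0, 0.005],
    [0, 0, 0.004],
    [0, 0, 0.002]
  ],
  "grip": [0, 0, 0]
}}

```text
time_s: 15.47
position: [629.2, 179.1, 139.2]
ee_rot: [-90.1, 0.1, -81.7]
contact_force: [-2.4, -5.0, -3.8]
finger_gap: 59.3
```

Request:
{"api": "step_arm", "payload": {
  "xyz": [
    [-1, 0.1, 0.6],
    [-1, 0.1, 0.6],
    [-1, 0.1, 0.6]
  ],
  "rot": [
    [0, 0, 0.001],
    [0, 0, 0.001],
    [0, 0, 0.001]
  ],
  "grip": [0, 0, 0]
}}

```text
time_s: 15.72
position: [629.2, 179.2, 139.3]
ee_rot: [-90.4, 0.0, -81.7]
contact_force: [-2.8, -5.0, -3.9]
finger_gap: 59.1
```

Request:
{"api": "step_arm", "payload": {
  "xyz": [
    [-0.8, 0.1, 1.2],
    [-0.8, 0.1, 1.2]
  ],
  "rot": [
    [0.006, 0, 0.001],
    [0.004, 0, 0]
  ],
  "grip": [0, 0]
}}

```text
time_s: 15.88
position: [629.2, 179.2, 139.2]
ee_rot: [-90.1, 0.0, -81.7]
contact_force: [-3.2, -4.9, -1.6]
finger_gap: 59.4
```

Request:
{"api": "step_arm", "payload": {
  "xyz": [
    [-0.8, 0.1, 1.6],
    [-0.8, 0.1, 1.6]
  ],
  "rot": [
    [0.006, 0, 0.001],
    [0.004, 0, 0]
  ],
  "grip": [0, 0]
}}

```text
time_s: 16.05
position: [629.2, 179.1, 139.2]
ee_rot: [-90.0, -0.0, -81.7]
contact_force: [-5.3, -4.8, -0.8]
finger_gap: 59.4
```

```bash
python3 - <<'E'
from h import *
s=st();print(dk(s['position']));
for n in ['wrist','scene']:
    f=grab_frame(n);save(f,n+'9');j=f['frame'][:,:,::-1]
    if n=='wrist':a=j[60:200,180:420]
    else:b=j[200:300,255:355]
cv2.imwrite('pics/c9.png',np.vstack([cv2.resize(a,(480,280),interpolation=cv2.INTER_CUBIC)]));cv2.imwrite('pics/c9b.png',cv2.resize(b,(600,600),interpolation=cv2.INTER_CUBIC));st()
E
```

```text
16.05 [629.2 179.1 139.2] [-9.002e+01 -3.000e-02 -8.170e+01] [-5.3 -4.8 -0.8] 59.35038788682077
[-0.4 20.9]
16.15 [629.2 179.1 139.2] [-9.003e+01 -3.000e-02 -8.170e+01] [-3.4 -4.6 -1.2] 58.94953004895554
```

View pics/c9b.png

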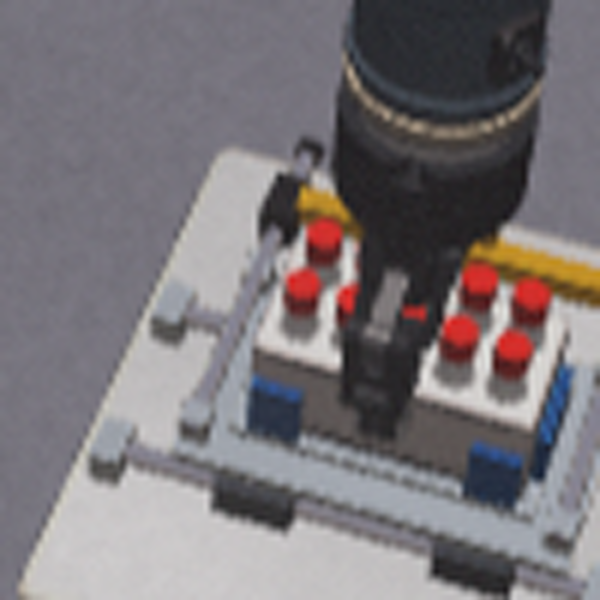

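View pics/c9.png

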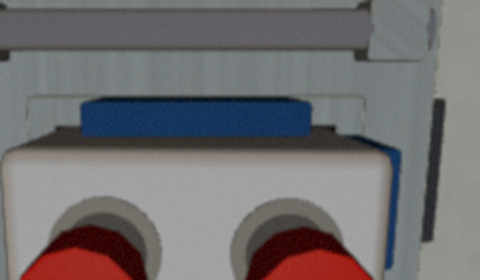

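Request:
{"api": "step_arm", "payload": {
  "xyz": [
    [-0.5, -0.4, 1.6],
    [-0.5, -0.3, 1.8],
    [-0.5, -0.2, 1.8]
  ],
  "rot": [
    [0.003, 0, 0.001],
    [0.003, 0, 0],
    [0.003, 0, 0]
  ],
  "grip": [0, 0, 0]
}}

```text
time_s: 16.4
position: [629.3, 179.1, 139.3]
ee_rot: [-90.2, -0.1, -81.7]
contact_force: [-5.7, -4.6, -1.8]
finger_gap: 59.2
```

Request:
{"api": "step_arm", "payload": {
  "xyz": [
    [-0.5, -0.3, 2.4],
    [-0.5, -0.2, 2.4]
  ],
  "rot": [
    [0.003, 0, 0],
    [0.003, 0, 0]
  ],
  "grip": [0, 0]
}}

```text
time_s: 16.57
position: [629.4, 179.1, 139.4]
ee_rot: [-90.5, -0.1, -81.6]
contact_force: [-7.6, -5.6, 0.2]
finger_gap: 59.2
```

Request:
{"api": "step_arm", "payload": {
  "xyz": [
    [-0.3, 0, 0.3],
    [-0.3, 0, 0.2],
    [-0.2, 0, 0],
    [-0.2, 0, 0]
  ],
  "rot": [
    [0.007, 0, 0.001],
    [0.003, 0, 0],
    [0.001, 0, 0],
    [0, 0, 0]
  ],
  "grip": [0, 0, 0, 0]
}}

```text
time_s: 16.9
position: [629.1, 179.2, 139.2]
ee_rot: [-90.0, -0.1, -81.6]
contact_force: [-1.0, -4.4, -4.8]
finger_gap: 59.1
```

```bash
python3 - <<'E'
from h import *
s=st();print(dk(s['position']));
E
```

```text
16.9 [629.1 179.2 139.2] [-89.96  -0.11 -81.62] [-1.  -4.4 -4.8] 59.10234363224643
[-0.4 21. ]
```

Request:
{"api": "step_arm", "payload": {
  "xyz": [
    [0, 0, 0],
    [0, 0, 0],
    [0, 0, 0],
    [0, 0, 0],
    [0, 0, 0]
  ],
  "rot": [
    [0, 0, 0],
    [0, 0, 0],
    [0, 0, 0],
    [0, 0, 0],
    [0, 0, 0]
  ],
  "grip": [0.85, 0.85, 0.9, 0.9, 0.9]
}}

```text
time_s: 17.32
position: [631.0, 187.2, 141.2]
ee_rot: [-89.5, 0.4, -81.4]
contact_force: [-0.8, 1.3, -4.1]
finger_gap: 76.7
```

```bash
python3 - <<'E'
from h import *
s=st();print(dk(s['position']));
f=grab_frame('wrist');save(f,'w10')
E
```

```text
17.3167 [631.  187.2 141.2] [-89.54   0.43 -81.42] [-0.8  1.3 -4.1] 76.69937029547168
[ 2.6 28.6]
```

View pics/w10.png

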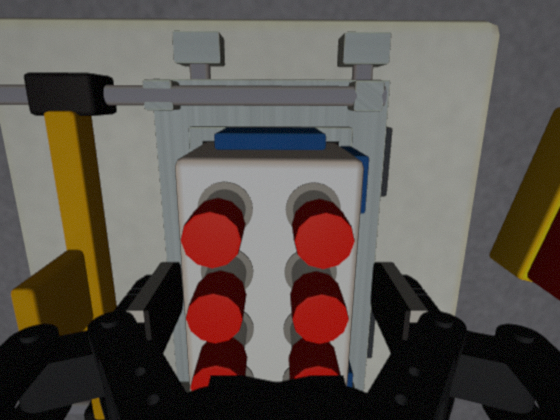

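Request:
{"api": "step_arm", "payload": {
  "xyz": [
    [3, -1, -1],
    [3, -4, -1],
    [2, -10, -1],
    [0, -15, 0],
    [0, -20, 0],
    [0, -25, 0],
    [0, -25, 0],
    [10, -15, 0],
    [20, -10, 0],
    [20, -8, 0],
    [15, -5, 0],
    [5, 0, 0],
    [0, 0, 0]
  ],
  "rot": [
    [-0.002, 0.002, -0.002],
    [-0.004, 0.002, -0.003],
    [-0.002, 0, -0.002],
    [0, 0, 0],
    [0, 0, 0],
    [0, 0, 0],
    [0, 0, 0],
    [0, 0, 0],
    [0, 0, 0],
    [0, 0, 0],
    [0, 0, 0],
    [0, 0, 0],
    [0, 0, 0]
  ],
  "grip": [0.9, 0.9, 0.9, 0.9, 0.9, 0.9, 0.9, 0.9, 0.9, 0.9, 0.9, 0.9, 0.9]
}}

```text
time_s: 18.45
position: [639.7, 104.0, 294.7]
ee_rot: [-89.8, 0.0, -81.8]
contact_force: [-0.5, -0.5, -4.9]
finger_gap: 77.0
```

```bash
python3 - <<'E'
from h import *
s=st();print(dk(s['position']));
f=grab_frame('wrist');save(f,'w11');np.savez('w11.npz',view=f['view'],intrinsics=f['intrinsics'])
for x in landmark_of(f,'clamp_tab')[:2]: print(x,dk(atz(f,x['pixel'],140)))
st()
E
```

```text
18.45 [639.7 104.  294.7] [-8.976e+01  1.000e-02 -8.177e+01] [-0.5 -0.5 -4.9] 77.00932123259949
[ -1.  -54.9]
{'pixel': [89.7, 164.3], 'p': 0.78} [-82.1  22.2]
18.55 [639.3 105.8 293.9] [-8.981e+01  5.000e-02 -8.164e+01] [ 0.6  1.2 -4.5] 76.68815407971985
```

View pics/w11.png

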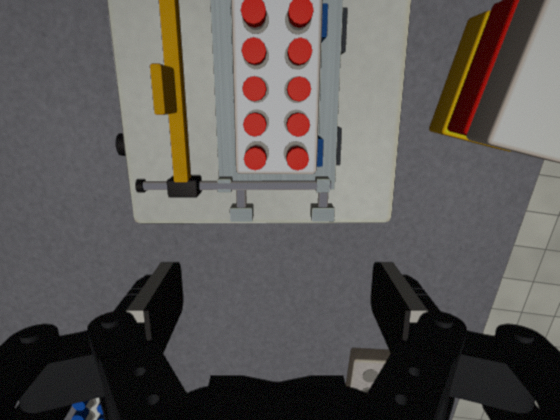

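```bash
python3 - <<'E'
from h import *
f=np.load('w11.npz')
i=cv2.imread('pics/w11.png');cv2.imwrite('pics/w11c.png',cv2.resize(i[0:200,200:360],(640,800),interpolation=cv2.INTER_CUBIC)[200:])
E
```

```text
(no output)
```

View pics/w11c.png

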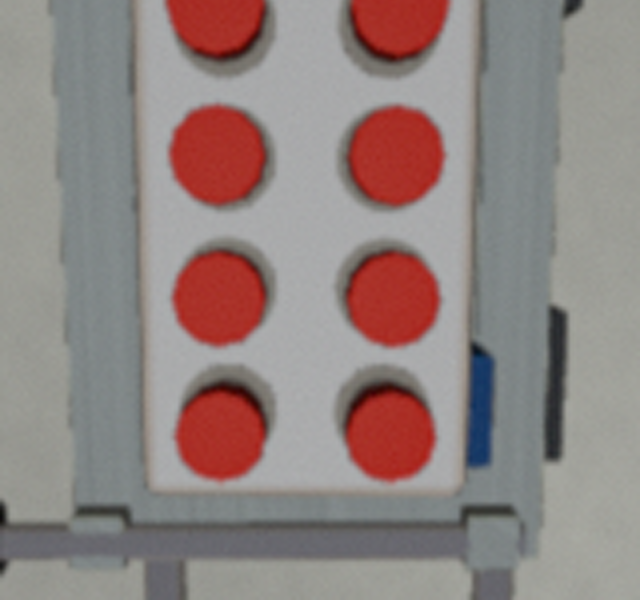

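```bash
python3 - <<'E'
from h import *
st();plan([512,162,250],-81.6,8,grip=0)
E
```

```text
18.55 [639.3 105.8 293.9] [-8.981e+01  5.000e-02 -8.164e+01] [ 0.6  1.2 -4.5] 76.68815407971985
n 8 max 14.7 0.0004
[[-9.3, 5.5, -14.7], [-9.3, 5.5, -14.7], [-9.3, 5.5, -14.7], [-9.3, 5.5, -14.7], [-9.3, 5.5, -14.7], [-9.3, 5.5, -14.7], [-9.3, 5.5, -14.7], [-9.3, 5.5, -14.7]]
[[-0.0004, -0.0001, -0.0001], [-0.0004, -0.0001, -0.0001], [-0.0004, -0.0001, -0.0001], [-0.0004, -0.0001, -0.0001], [-0.0004, -0.0001, -0.0001], [-0.0004, -0.0001, -0.0001], [-0.0004, -0.0001, -0.0001], [-0.0004, -0.0001, -0.0001]]
[0, 0, 0, 0, 0, 0, 0, 0]
```

Request:
{"api": "step_arm", "payload": {
  "xyz": [
    [-8, 3, -15],
    [-9, 5, -15],
    [-9, 5, -15],
    [-9, 5, -15],
    [-9, 5, -15],
    [-9, 5, -15],
    [-8, 5, -12],
    [-4, 3, -8],
    [0, 0, 0],
    [0, 0, 0]
  ],
  "rot": [
    [0, 0, 0],
    [0, 0, 0],
    [0, 0, 0],
    [0, 0, 0],
    [0, 0, 0],
    [0, 0, 0],
    [0, 0, 0],
    [0, 0, 0],
    [0, 0, 0],
    [0, 0, 0]
  ],
  "grip": [0, 0, 0, 0, 0, 0, 0, 0, 0, 0]
}}

```text
time_s: 19.38
position: [509.1, 168.5, 247.3]
ee_rot: [-90.7, 0.1, -80.6]
contact_force: [0.9, 0.6, -3.8]
finger_gap: 0.0
```

```bash
python3 - <<'E'
from h import *
s=st();print(dk(s['position']));plan([512,162,185],-81.6,5,grip=0)
E
```

```text
19.3833 [509.1 168.5 247.3] [-9.073e+01  8.000e-02 -8.055e+01] [ 0.9  0.6 -3.8] 0.034619004454654614
[-120.8   28. ]
n 5 max 12.5 0.0037
[[1.4, 12.4, 0.5], [1.4, 12.4, 0.5], [1.4, 12.5, 0.5], [1.4, 12.5, 0.4], [1.4, 12.5, 0.4]]
[[0.0025, 0.0037, -0.0002], [0.0025, 0.0037, -0.0002], [0.0025, 0.0037, -0.0002], [0.0025, 0.0037, -0.0002], [0.0025, 0.0037, -0.0002]]
[0, 0, 0, 0, 0]
```

Request:
{"api": "step_arm", "payload": {
  "xyz": [
    [1, 8, 0],
    [1.5, 14, 0],
    [1.5, 16, 0],
    [1.5, 16, 0],
    [1.5, 12, 0],
    [1, 6, 0],
    [0, 2, 0],
    [0, 0, 0]
  ],
  "rot": [
    [0.003, 0.004, 0],
    [0.003, 0.004, 0],
    [0.002, 0.004, 0],
    [0.002, 0.004, 0],
    [0.002, 0.003, 0],
    [0, 0, 0],
    [0, 0, 0],
    [0, 0, 0]
  ],
  "grip": [0, 0, 0, 0, 0, 0, 0, 0]
}}

```text
time_s: 20.05
position: [517.3, 157.8, 169.2]
ee_rot: [-89.6, -0.1, -82.1]
contact_force: [0.2, 0.2, -4.1]
finger_gap: 0.1
```

```bash
python3 - <<'E'
from h import *
s=st();print(dk(s['position']));plan([514,162.4,157],-81.6,2,grip=0)
f=grab_frame('wrist');save(f,'w12');np.savez('w12.npz',view=f['view'],intrinsics=f['intrinsics'])
E
```

```text
20.05 [517.3 157.8 169.2] [-8.956e+01 -7.000e-02 -8.206e+01] [ 0.2  0.2 -4.1] 0.14116525702488755
[-114.2   16.2]
n 2 max 6.1 0.004
[[-2.5, 6.1, -1.4], [-2.5, 6.1, -1.3]]
[[-0.0038, -0.004, 0.0006], [-0.0038, -0.004, 0.0006]]
[0, 0]
```

View pics/w12.png

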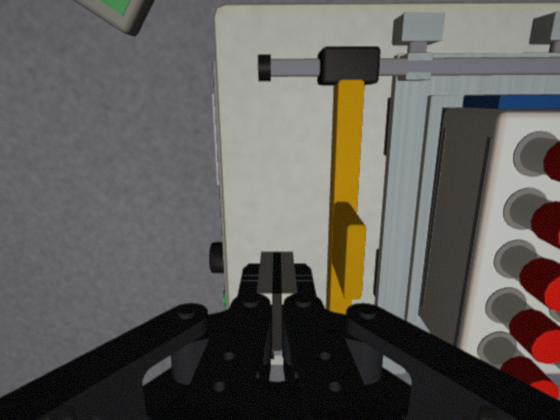

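Request:
{"api": "step_arm", "payload": {
  "xyz": [
    [-2.5, 2, 0],
    [-2.5, 2, 0],
    [-1.5, 2, 0],
    [0, 1, 0],
    [0, 0, 0],
    [0, 0, 0]
  ],
  "rot": [
    [-0.004, -0.004, 0.001],
    [-0.004, -0.004, 0.001],
    [0, 0, 0],
    [0, 0, 0],
    [0, 0, 0],
    [0, 0, 0]
  ],
  "grip": [0, 0, 0, 0, 0, 0]
}}

```text
time_s: 20.6
position: [518.7, 166.2, 164.6]
ee_rot: [-89.7, 0.2, -81.5]
contact_force: [0.4, -0.3, -3.9]
finger_gap: -0.2
```

```bash
python3 - <<'E'
from h import *
s=st();print(dk(s['position']));plan([514,162.4,161],-81.6,2,grip=0)
E
```

```text
20.6 [518.7 166.2 164.6] [-89.71   0.17 -81.5 ] [ 0.4 -0.3 -3.9] -0.1765296118219514
[-111.6   24.3]
n 2 max 2.6 0.0026
[[1.6, 1.8, -2.6], [1.6, 1.8, -2.6]]
[[-0.0026, 0.0008, -0.0015], [-0.0026, 0.0008, -0.0015]]
[0, 0]
```

Request:
{"api": "step_arm", "payload": {
  "xyz": [
    [1, 1.5, 0],
    [1, 1.5, 0],
    [0.5, 1, 0.5],
    [0, 0, 1],
    [0, 0, 1]
  ],
  "rot": [
    [-0.003, 0, -0.002],
    [-0.002, 0, -0.001],
    [0, 0, 0],
    [0, 0, 0],
    [0, 0, 0]
  ],
  "grip": [0, 0, 0, 0, 0]
}}

```text
time_s: 21.02
position: [521.6, 163.8, 160.5]
ee_rot: [-90.0, -0.0, -81.5]
contact_force: [-0.3, -0.4, -4.5]
finger_gap: -0.3
```

Request:
{"api": "step_arm", "payload": {
  "xyz": [
    [0, 0, 1.2],
    [0, 0, 1.2],
    [0, 0, 1.2],
    [0, 0, 1.2]
  ],
  "rot": [
    [0, 0, 0],
    [0, 0, 0],
    [0, 0, 0],
    [0, 0, 0]
  ],
  "grip": [0, 0, 0, 0]
}}

```text
time_s: 21.35
position: [527.0, 164.5, 160.5]
ee_rot: [-90.0, -0.0, -81.5]
contact_force: [-0.6, 0.9, -3.9]
finger_gap: -0.1
```

```bash
python3 - <<'E'
from h import *
s=st();print(dk(s['position']))
E
```

```text
21.35 [527.  164.5 160.5] [-8.999e+01 -1.000e-02 -8.152e+01] [-0.6  0.9 -3.9] -0.14693570424804575
[-103.5   21.4]
```

Request:
{"api": "step_arm", "payload": {
  "xyz": [
    [0, 0, 1.2],
    [0, 0, 1.2],
    [0, 0, 1.2],
    [0, 0, 1.2]
  ],
  "rot": [
    [0, 0, 0],
    [0, 0, 0],
    [0, 0, 0],
    [0, 0, 0]
  ],
  "grip": [0, 0, 0, 0]
}}

```text
time_s: 21.68
position: [531.4, 165.2, 160.4]
ee_rot: [-90.1, -0.0, -81.5]
contact_force: [-2.8, -0.4, -2.2]
finger_gap: -0.1
```

Request:
{"api": "step_arm", "payload": {
  "xyz": [
    [0, 0, 1.2],
    [0, 0, 1.2],
    [0, 0, 1.2],
    [0, 0, 1.2]
  ],
  "rot": [
    [0, 0, 0],
    [0, 0, 0],
    [0, 0, 0],
    [0, 0, 0]
  ],
  "grip": [0, 0, 0, 0]
}}

```text
time_s: 22.02
position: [534.2, 165.6, 160.2]
ee_rot: [-90.5, 0.0, -81.5]
contact_force: [-1.7, -1.2, -1.9]
finger_gap: 0.1
```

Request:
{"api": "step_arm", "payload": {
  "xyz": [
    [0, 0, 1.2],
    [0, 0, 1.2],
    [0, 0, 1.2],
    [0, 0, 1.2]
  ],
  "rot": [
    [0, 0, 0],
    [0, 0, 0],
    [0, 0, 0],
    [0, 0, 0]
  ],
  "grip": [0, 0, 0, 0]
}}

```text
time_s: 22.35
position: [539.0, 166.3, 160.2]
ee_rot: [-90.5, 0.0, -81.5]
contact_force: [-3.0, -0.7, -0.9]
finger_gap: -0.2
```

```bash
python3 - <<'E'
from h import *
s=st();print(dk(s['position']))
f=grab_frame('wrist');save(f,'w13')
E
```

```text
22.35 [539.  166.3 160.2] [-9.052e+01  1.000e-02 -8.150e+01] [-3.  -0.7 -0.9] -0.2361236437132691
[-91.4  21.4]
```

View pics/w13.png

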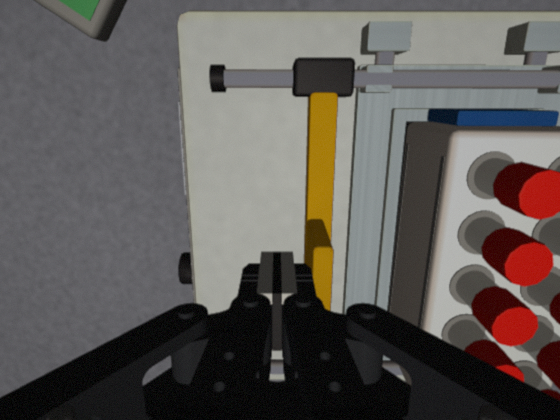

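Request:
{"api": "step_arm", "payload": {
  "xyz": [
    [0, 0, 1.6],
    [0, 0, 1.6],
    [0, 0, 1.6],
    [0, 0, 1.6],
    [0, 0, 1.6],
    [0, 0, 1.6]
  ],
  "rot": [
    [0.002, 0, 0],
    [0.002, 0, 0],
    [0.002, 0, 0],
    [0, 0, 0],
    [0, 0, 0],
    [0, 0, 0]
  ],
  "grip": [0, 0, 0, 0, 0, 0]
}}

```text
time_s: 22.9
position: [549.4, 167.8, 160.0]
ee_rot: [-90.2, 0.0, -81.5]
contact_force: [-3.2, -0.2, -2.0]
finger_gap: -0.1
```

Request:
{"api": "step_arm", "payload": {
  "xyz": [
    [0, 0, 1.6],
    [0, 0, 1.6],
    [0, 0, 1.6],
    [0, 0, 1.6],
    [0, 0, 1.4],
    [0, 0, 1.2]
  ],
  "rot": [
    [0.002, 0, 0],
    [0.002, 0, 0],
    [0.002, 0, 0],
    [0, 0, 0],
    [0, 0, 0],
    [0, 0, 0]
  ],
  "grip": [0, 0, 0, 0, 0, 0]
}}

```text
time_s: 23.4
position: [559.4, 169.3, 159.9]
ee_rot: [-89.8, -0.0, -81.5]
contact_force: [-2.7, 0.1, -2.4]
finger_gap: 0.1
```

```bash
python3 - <<'E'
from h import *
s=st();print(dk(s['position']))
f=grab_frame('wrist');save(f,'w14')
E
```

```text
23.4 [559.4 169.3 159.9] [-89.77  -0.   -81.5 ] [-2.7  0.1 -2.4] 0.0732223020930076
[-70.8  21.4]
```

View pics/w14.png

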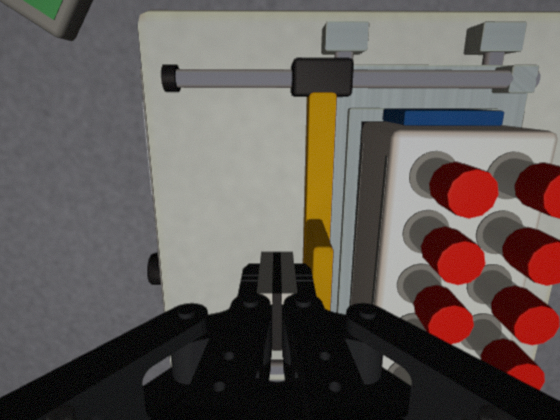

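Request:
{"api": "step_arm", "payload": {
  "xyz": [
    [0, 0, 1.2],
    [0, 0, 1.2],
    [0, 0, 1.2],
    [0, 0, 1.2],
    [0, 0, 1.2],
    [0, 0, 1]
  ],
  "rot": [
    [0, 0, 0],
    [0, 0, 0],
    [0, 0, 0],
    [0, 0, 0],
    [0, 0, 0],
    [0, 0, 0]
  ],
  "grip": [0, 0, 0, 0, 0, 0]
}}

```text
time_s: 23.95
position: [567.1, 170.4, 159.9]
ee_rot: [-89.8, -0.0, -81.5]
contact_force: [-1.6, -0.9, -2.5]
finger_gap: -0.3
```

```bash
python3 - <<'E'
from h import *
s=st();print(dk(s['position']))
f=grab_frame('scene');save(f,'s15');j=f['frame'][:,:,::-1]
cv2.imwrite('pics/s15c.png',cv2.resize(j[180:300,260:380],(600,600),interpolation=cv2.INTER_CUBIC))
E
```

```text
23.95 [567.1 170.4 159.9] [-8.977e+01 -1.000e-02 -8.150e+01] [-1.6 -0.9 -2.5] -0.31446856833459447
[-63.   21.3]
```

View pics/s15c.png

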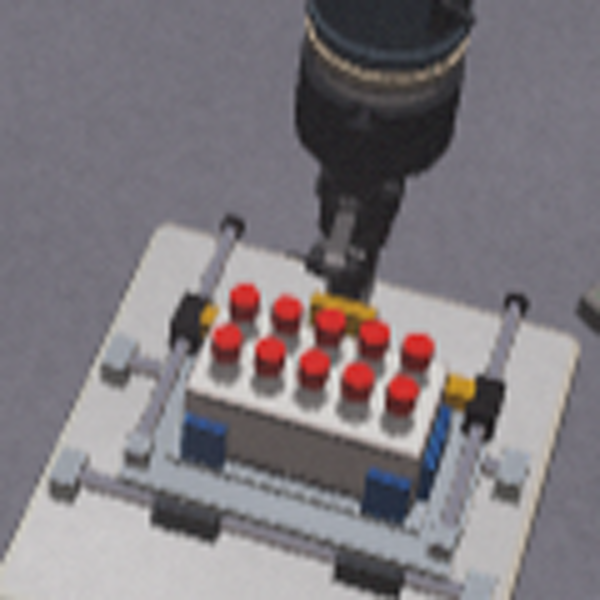

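Request:
{"api": "step_arm", "payload": {
  "xyz": [
    [0, -0.5, -1.5],
    [0, -1, -1],
    [0, -2, 0],
    [0, -2, 0],
    [0, -1, 0],
    [0, 0, 0]
  ],
  "rot": [
    [0, 0, 0],
    [0, 0, 0],
    [0, 0, 0],
    [0, 0, 0],
    [0, 0, 0],
    [0, 0, 0]
  ],
  "grip": [0, 0, 0, 0, 0, 0]
}}

```text
time_s: 24.5
position: [568.2, 170.7, 167.7]
ee_rot: [-89.2, -0.0, -81.5]
contact_force: [-0.3, -0.3, -4.8]
finger_gap: -0.1
```

```bash
python3 - <<'E'
from h import *
s=st();print(dk(s['position']))
f=grab_frame('wrist');save(f,'w16')
E
```

```text
24.5 [568.2 170.7 167.7] [-8.924e+01 -2.000e-02 -8.151e+01] [-0.3 -0.3 -4.8] -0.05558494790804861
[-62.   21.4]
```

View pics/w16.png

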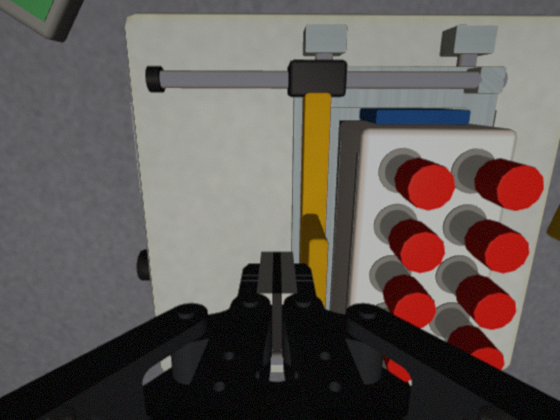

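Request:
{"api": "step_arm", "payload": {
  "xyz": [
    [0, 0.5, 0.8],
    [0, 0.5, 0.8],
    [0, 0.3, 0.8],
    [0, 0, 0.8]
  ],
  "rot": [
    [-0.005, 0, 0],
    [-0.005, 0, 0],
    [-0.003, 0, 0],
    [0, 0, 0]
  ],
  "grip": [0, 0, 0, 0]
}}

```text
time_s: 24.88
position: [570.1, 171.0, 167.2]
ee_rot: [-90.3, 0.0, -81.5]
contact_force: [-2.8, 0.5, -1.0]
finger_gap: 0.0
```

Request:
{"api": "step_arm", "payload": {
  "xyz": [
    [0, 0, 0.8],
    [0, 0, 0.8],
    [0, 0, 0.8]
  ],
  "rot": [
    [0, 0, 0],
    [0, 0, 0],
    [0, 0, 0]
  ],
  "grip": [0, 0, 0]
}}

```text
time_s: 25.13
position: [572.0, 171.3, 167.2]
ee_rot: [-90.4, 0.0, -81.5]
contact_force: [-3.8, 0.5, -0.6]
finger_gap: 0.1
```

```bash
python3 - <<'E'
from h import *
s=st();print(dk(s['position']))
E
```

```text
25.1333 [572.  171.3 167.2] [-9.038e+01  3.000e-02 -8.151e+01] [-3.8  0.5 -0.6] 0.13864918964705242
[-58.1  21.5]
```

Request:
{"api": "step_arm", "payload": {
  "xyz": [
    [0, -0.1, 0.7],
    [0, -0.1, 0.7],
    [0, -0.1, 0.7]
  ],
  "rot": [
    [0.003, 0, 0],
    [0.002, 0, 0],
    [0.001, 0, 0]
  ],
  "grip": [0, 0, 0]
}}

```text
time_s: 25.38
position: [574.0, 171.5, 167.2]
ee_rot: [-90.1, 0.0, -81.5]
contact_force: [-3.2, 0.6, -0.2]
finger_gap: -0.3
```

Request:
{"api": "step_arm", "payload": {
  "xyz": [
    [0, 0, 0.7],
    [0, 0, 0.7]
  ],
  "rot": [
    [0.001, 0, 0],
    [0.001, 0, 0]
  ],
  "grip": [0, 0]
}}

```text
time_s: 25.55
position: [575.0, 171.7, 167.1]
ee_rot: [-90.0, 0.0, -81.5]
contact_force: [-4.8, -1.0, 0.7]
finger_gap: 0.0
```

Request:
{"api": "step_arm", "payload": {
  "xyz": [
    [0, 0, 0.7],
    [0, 0, 0.7]
  ],
  "rot": [
    [0.001, 0, 0],
    [0.001, 0, 0]
  ],
  "grip": [0, 0]
}}

```text
time_s: 25.72
position: [575.6, 171.8, 167.1]
ee_rot: [-90.0, 0.0, -81.5]
contact_force: [-5.3, -0.5, 2.1]
finger_gap: -0.1
```

Request:
{"api": "step_arm", "payload": {
  "xyz": [
    [0, -0.4, 0.6],
    [0, -0.3, 0.6]
  ],
  "rot": [
    [0, 0, 0],
    [0, 0, 0]
  ],
  "grip": [0, 0]
}}

```text
time_s: 25.88
position: [575.6, 171.8, 167.2]
ee_rot: [-90.2, 0.0, -81.5]
contact_force: [-5.5, -0.8, -1.2]
finger_gap: 0.2
```

```bash
python3 - <<'E'
from h import *
s=st();print(dk(s['position']),np.round(s['moment'],2))
f=grab_frame('wrist');save(f,'w17');f=grab_frame('scene');save(f,'s17');j=f['frame'][:,:,::-1]
cv2.imwrite('pics/s17c.png',cv2.resize(j[180:300,260:380],(600,600),interpolation=cv2.INTER_CUBIC))
E
```

```text
25.8833 [575.6 171.8 167.2] [-9.019e+01  2.000e-02 -8.149e+01] [-5.5 -0.8 -1.2] 0.15432085445494848
[-54.4  21.5] [-0.27  1.09  0.01]
```

View pics/w17.png

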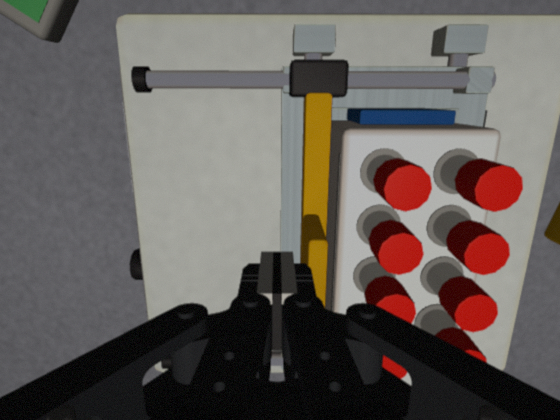

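View pics/s17c.png

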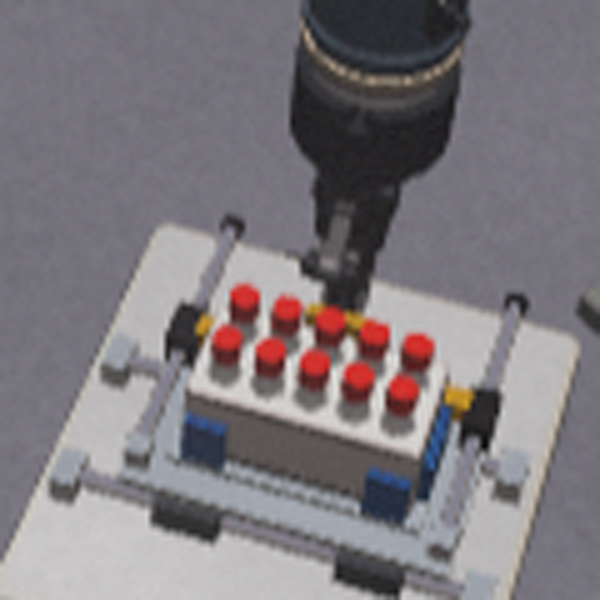

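Request:
{"api": "step_arm", "payload": {
  "xyz": [
    [0, -0.3, 1.2],
    [0, -0.3, 1.2]
  ],
  "rot": [
    [0.002, 0, 0],
    [0.002, 0, 0]
  ],
  "grip": [0, 0]
}}

```text
time_s: 26.15
position: [575.9, 171.8, 167.2]
ee_rot: [-90.3, 0.0, -81.5]
contact_force: [-6.7, -1.2, 3.2]
finger_gap: -0.1
```

Request:
{"api": "step_arm", "payload": {
  "xyz": [
    [0, -0.3, 1.4],
    [0, -0.3, 1.4]
  ],
  "rot": [
    [0.002, 0, 0],
    [0.002, 0, 0]
  ],
  "grip": [0, 0]
}}

```text
time_s: 26.32
position: [576.0, 171.8, 167.2]
ee_rot: [-90.5, 0.0, -81.5]
contact_force: [-7.8, -1.4, 2.6]
finger_gap: -0.0
```

Request:
{"api": "step_arm", "payload": {
  "xyz": [
    [0, -0.5, 1.6],
    [0, -0.5, 1.6]
  ],
  "rot": [
    [0.004, 0, 0],
    [0.004, 0, 0]
  ],
  "grip": [0, 0]
}}

```text
time_s: 26.48
position: [575.9, 171.8, 167.2]
ee_rot: [-90.5, 0.0, -81.5]
contact_force: [-8.2, 0.1, 1.4]
finger_gap: 0.1
```

Request:
{"api": "step_arm", "payload": {
  "xyz": [
    [0, -0.5, 2],
    [0, -0.5, 2]
  ],
  "rot": [
    [0.004, 0, 0],
    [0.004, 0, 0]
  ],
  "grip": [0, 0]
}}

```text
time_s: 26.65
position: [576.0, 171.8, 167.2]
ee_rot: [-90.6, 0.0, -81.5]
contact_force: [-8.1, -1.5, 2.3]
finger_gap: -0.2
```

Request:
{"api": "step_arm", "payload": {
  "xyz": [
    [0, -0.5, 2.6],
    [0, -0.5, 2.6]
  ],
  "rot": [
    [0.004, 0, 0],
    [0.004, 0, 0]
  ],
  "grip": [0, 0]
}}

```text
time_s: 26.82
position: [576.1, 171.9, 167.2]
ee_rot: [-90.9, 0.0, -81.4]
contact_force: [-10.4, -1.2, 5.0]
finger_gap: -0.0
```

Request:
{"api": "step_arm", "payload": {
  "xyz": [
    [0, 0, -1],
    [0, 0, -2],
    [0, 0, -4],
    [0, -1, -6],
    [0, -2, -8],
    [0, -5, -8],
    [0, -10, -5],
    [0, -15, 0],
    [0, -20, 0],
    [0, -20, 0],
    [0, -15, 0],
    [0, 0, 0]
  ],
  "rot": [
    [0.004, 0, 0],
    [0.004, 0, 0],
    [0.004, 0, 0],
    [0, 0, 0],
    [0, 0, 0],
    [0, 0, 0],
    [0, 0, 0],
    [0, 0, 0],
    [0, 0, 0],
    [0, 0, 0],
    [0, 0, 0],
    [0, 0, 0]
  ],
  "grip": [0, 0, 0, 0, 0, 0, 0, 0, 0, 0, 0, 0]
}}

```text
time_s: 27.82
position: [540.1, 166.1, 262.2]
ee_rot: [-89.4, 0.0, -81.5]
contact_force: [1.2, 0.4, -3.2]
finger_gap: 0.1
```

```bash
python3 - <<'E'
from h import *
s=st();print(dk(s['position']))
plan([600,60,290],-81.6,8)
E
```

```text
27.8167 [540.1 166.1 262.2] [-8.943e+01  2.000e-02 -8.145e+01] [ 1.2  0.4 -3.2] 0.06396511891368446
[-90.4  21.1]
n 8 max 14.2 0.0012
[[14.2, -3.4, 5.5], [14.2, -3.4, 5.5], [14.2, -3.4, 5.5], [14.2, -3.4, 5.5], [14.2, -3.5, 5.5], [14.2, -3.5, 5.5], [14.2, -3.5, 5.5], [14.2, -3.5, 5.5]]
[[-0.0012, 0.0003, -0.0], [-0.0012, 0.0003, -0.0], [-0.0012, 0.0003, -0.0], [-0.0012, 0.0003, -0.0], [-0.0012, 0.0003, -0.0], [-0.0012, 0.0003, -0.0], [-0.0012, 0.0003, -0.0], [-0.0012, 0.0003, -0.0]]
[1, 1, 1, 1, 1, 1, 1, 1]
```

Now a check view from the -y side.

Request:
{"api": "step_arm", "payload": {
  "xyz": [
    [12, -4, 5],
    [14, -4, 8],
    [14, -4, 8],
    [14, -4, 8],
    [14, -4, 8],
    [14, -4, 8],
    [10, -3, 6],
    [5, -1, 3],
    [0, 0, 0],
    [0, 0, 0]
  ],
  "rot": [
    [-0.002, 0, 0],
    [-0.002, 0, 0],
    [-0.002, 0, 0],
    [-0.002, 0, 0],
    [0, 0, 0],
    [0, 0, 0],
    [0, 0, 0],
    [0, 0, 0],
    [0, 0, 0],
    [0, 0, 0]
  ],
  "grip": [0, 0, 0, 0, 0, 0, 0, 0, 0, 0]
}}

```text
time_s: 28.65
position: [609.4, 67.1, 289.2]
ee_rot: [-90.2, -0.1, -81.5]
contact_force: [0.3, 1.2, -3.7]
finger_gap: 0.1
```

```bash
python3 - <<'E'
from h import *
st();f=grab_frame('wrist');save(f,'w18');np.savez('w18.npz',view=f['view'],intrinsics=f['intrinsics']);j=f['frame'][:,:,::-1]
cv2.imwrite('pics/w18c.png',cv2.resize(j[0:210,140:420],(800,600),interpolation=cv2.INTER_CUBIC))
f=grab_frame('scene');save(f,'s18')
E
```

```text
28.65 [609.4  67.1 289.2] [-90.17  -0.11 -81.55] [ 0.3  1.2 -3.7] 0.09733686669242869
```

View pics/w18c.png

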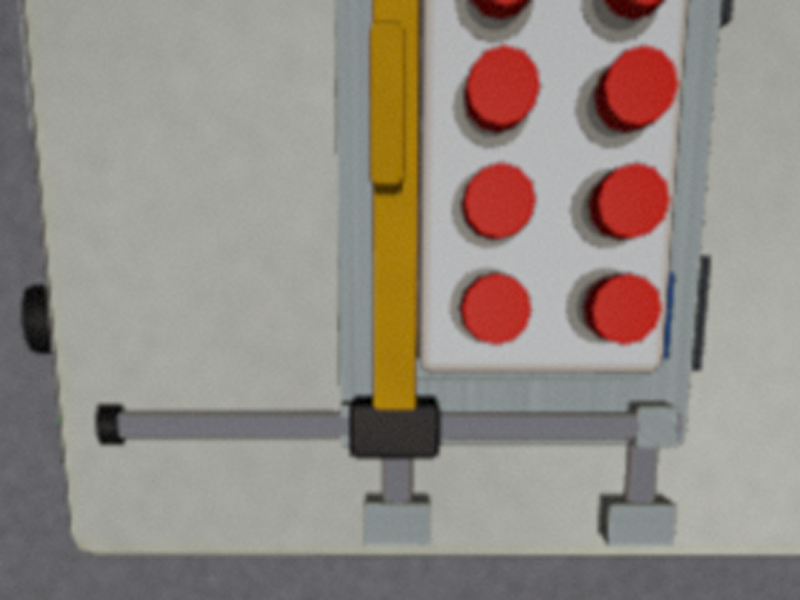

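View pics/s18.png

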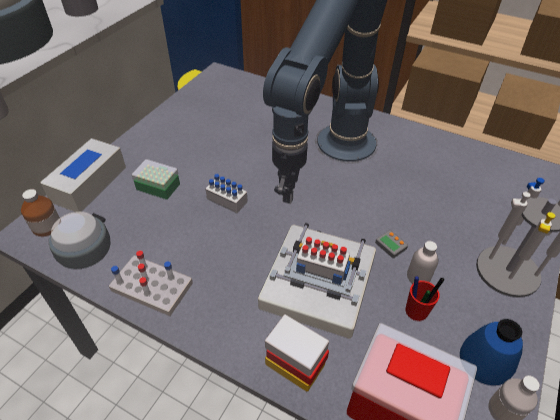

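```bash
python3 - <<'E'
from h import *
f=np.load('w18.npz');w=lambda x,y,z:dk(atz(f,(y*.35,x*.35+140),z))
print('bar rear',w(416,395,124),w(417,200,124),'rack front top',w(422,360,154),w(424,30,154),'rack back',w(664,360,154),w(684,30,154),'rack end y',w(540,370,154),'rod y(-79)',w(250,425,108),'plate end(-86)',w(600,443,98),'fence top front',w(669,300,135),'plate x',w(343,380,98),w(686,430,98))
E
```

```text
bar rear [-30.  -46.6] [-30.1   3.7] rack front top [-29.2 -34.9] [-29.5  37.5] rack back [ 29.8 -34.8] [28.7 37.6] rack end y [ -0.3 -37.3] rod y(-79) [-78.1 -57.2] plate end(-86) [ 26.5 -63.7] fence top front [ 34.7 -21.1] plate x [-51.2 -45.1] [ 52.2 -59.7]
```

Request:
{"api": "step_arm", "payload": {
  "xyz": [
    [-8, 0, 0],
    [-14, 0, 0],
    [-16, 0, 0],
    [-16, 0, 0],
    [-16, 0, 0],
    [-16, 0, 0],
    [-12, 0, 0],
    [-6, 0, 0],
    [0, 0, 0],
    [0, 0, 0]
  ],
  "rot": [
    [0, 0, 0],
    [0, 0, 0],
    [0, 0, 0],
    [0, 0, 0],
    [0, 0, 0],
    [0, 0, 0],
    [0, 0, 0],
    [0, 0, 0],
    [0, 0, 0],
    [0, 0, 0]
  ],
  "grip": [0, 0, 0, 0, 0, 0, 0, 0, 0, 0]
}}

```text
time_s: 29.58
position: [586.3, 187.7, 287.7]
ee_rot: [-90.4, 0.2, -80.6]
contact_force: [0.5, 0.0, -4.4]
finger_gap: 0.1
```

```bash
python3 - <<'E'
from h import *
st();f=grab_frame('wrist');save(f,'w19');np.savez('w19.npz',view=f['view'],intrinsics=f['intrinsics']);j=f['frame'][:,:,::-1]
o,_=ray(f,(0,0));print('cam',o,dk(o))
cv2.imwrite('pics/w19c.png',cv2.resize(j[0:210,140:420],(800,600),interpolation=cv2.INTER_CUBIC))
E
```

```text
29.5833 [586.3 187.7 287.7] [-90.44   0.21 -80.63] [ 0.5  0.  -4.4] 0.13574808084160334
cam [575.92718566 258.03301336 411.26301437] [-41.5 106.7]
```

View pics/w19c.png

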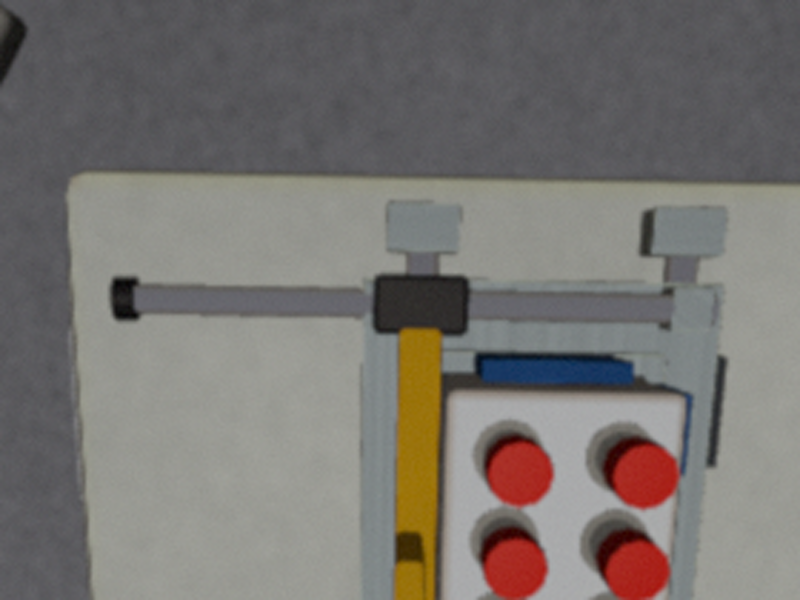

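```bash
python3 - <<'E'
from h import *
f=np.load('w19.npz');w=lambda x,y,z:dk(atz(f,(y*.35,x*.35+140),z))
print('stop front',w(480,381,135),w(630,384,135),'rack end top',w(460,392,154),w(670,395,154),'rod',w(250,300,108),w(600,306,108), 'bar rear',w(441,340,124),w(436,590,124),'rack front',w(448,410,154),w(440,590,154))
E
```

```text
stop front [-20.1  82.3] [19.2 82.2] rack end top [-26.4  81.2] [25.  81.4] rod [-83.8 101.2] [ 14.9 101.3] bar rear [-30.2  92. ] [-29.5  21.7] rack front [-29.2  76.8] [-29.7  30.6]
```

```bash
python3 - <<'E'
from h import *
print(hand_in());st()
E
```

```text
the job is handed in; nothing more can be done
None
the job is handed in; nothing more can be done
```

The red-capped rack is home on the deck and clamped, and I handed the job in at about 29.6 s, well under the 67 s limit. The arm was clear of everything at that point.

- **Rack placement:** I set the rack down flat on the deck and pushed it to +y. The carriage reached its buffer first, then the rack met the end stop, about 8 N at the wrist. I then pressed it against the back fence, also about 8 N, with no further movement.
- **Clamp:** I pushed the clamp tab from the front until the bar stopped on the rack. The final push was about 10 N including the 3 N slide friction, so roughly 7 N on the rack. Then I backed the arm away.
- **Last checks:** In the final wrist pictures:
  - The rack's sides are at about ±29.5 mm in the deck frame, square to within the measurement.
  - The bar's rear face is at −30 mm, on the rack's front.
  - The rack's end is within about 1 mm of the stop, which is the rounded edge plus image error.
- **Bystanders:** In the last scene picture they looked undisturbed. I didn't measure them.
- **Less certain:**
  - While I was pressing down to confirm contact, the load on the deck briefly reached about 13 N, close to the 15 N limit.
  - When I opened the gripper at the stop, the arm sprang about 8 mm in y. The rack did not visibly move, and the later pictures still show it at the stop.

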